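Swing out the hand press's steadying leg

TASK

Get the hand press ready for use: pull its transit pin up out of the sleeve and stand it, knob up, in the blue cup; then swing the folded yellow leg out from under the parts tray, past the resistance near the end, until it clicks fully home and stays out by itself. Let go, and leave the rubber tire, the steel wheel and the window insert where they lie.

Things in the scene. Friction and masses are not known exactly. Their poses are not given: they have to be found in the camera images.
- press: Fixed dark cast-iron hand press, 240 mm wide (y), 250 mm deep, 275 mm high (lever knob to 357 mm). Origin on the counter under its middle; x points from its front to its back, y to its left as seen from the robot, z up. The yellow leg lies folded along +y across its front. Its head (front face at x -60 mm, y -45 to 45 mm, underside at z 190 mm) stands over the middle.
- tray_edge (a point): Middle of the lower front edge of a grey parts tray fixed to the press, 190 mm above the counter, at (-120, 75) mm in the press frame. The tray reaches 75 mm back, 50 mm to each side, 30 mm up. It hangs over the folded leg's end, its edge right above the grip's axis: an upright gripper strikes it, so lean the tool 30 to 45 degrees, fingers pointing down and towards the press's back.
- leg_hinge (a point): Point on the leg's vertical hinge axis, 90 mm above the counter (level with point leg_grip); at (-120, -100) mm in the frame of the press. A steel post 72 mm high stands there. From y -75 to 12 mm in the press frame a pedestal 60 mm high closes the gap behind the folded leg, so take the leg by its upright grip.
- leg_grip (a point): On the axis of the leg's upright orange grip, a round vertical rod 18 mm across at the leg's free end, 60 to 116 mm above the counter; this point is 90 mm above the counter, 160 mm from the hinge axis. Below are the yellow leg bar (16 mm wide, 46 to 60 mm above the counter, running to the hinge) and a black rubber foot 28 mm across, just off the counter.
- leg (a joint): Leg angle, rad: 0 folded, 1.57 fully out at a fixed stop, pointing straight ahead of the press front; opens counter-clockwise seen from above. A weak spring (0.3 to 2 N at the grip) swings it back if let go. From 1.2 to 1.46 a spring detent resists (up to about 8 N in all at the grip); past that it snaps on to 1.57 and holds. With the transit pin in its sleeve the leg moves only about 0.12 rad.
- sleeve_mouth (a point): Centre of the mouth of the upright steel sleeve in which the transit pin stands: outside 24 mm, bore 17 mm, mouth 40 mm above the counter, 36 mm deep; at (-142, -40) mm in the frame of the press. The leg passes above it.
- pin_center (a point): Middle of the transit pin, 65 mm above its foot. The pin is a loose upright brass rod 12 mm across with a dark brown knob on top, 130 mm long in all, about 0.12 kg. The z axis runs from foot to knob.
- pin_knob (a point): Middle of the transit pin's knob (26 mm across, 28 mm high), the place to grip it; 116 mm above the pin's foot, 120 mm above the counter while it stands in the sleeve. Can be taken from straight above.
- pin_foot (a point): Centre of the lower end of the transit pin.
- cup_in (a point): Centre of the inner floor of the fixed blue tool cup; the cup is 85 mm high, its mouth 80 mm across, walls 4 mm.
- tire: Black rubber idler tire, a loose flat ring 84 mm across, 16 mm high; origin at its underside. Leave alone.
- wheel: Loose steel idler wheel 72 mm across, 24 mm high at the hub; origin at its underside. Leave alone.
- window: Loose smoke-tinted cassette window insert, a plate 62 x 98 x 6 mm; origin at its underside. Leave alone.
Not all that is in view belongs to the job. Of the things that look like the part that bears pin_center, the largest one is meant.

How it is judged:
By the outcome, as a careful person would: the job done as asked, in the order asked, and still so for the second after the job is handed in, with the robot touching nothing.
It also fails if it takes over 61 s, if anything falls off the work surface, if the arm or the gripper's body presses on something with over 40 N, if the wrist force passes 120 N, or if a joint passes its speed limit or range.

ROBOT

A 6-joint arm with a two-finger parallel gripper is mounted at the origin on the work surface. World frame = base frame: x ahead of the robot, y to its left, z up, the work surface at z = 0. Lengths are in mm, angles in rad, forces in N, time in s.
With the tool pointing down it reaches from about 250 to 800 mm from the base axis. Payload 8.5 kg.
Tool frame: the origin (TCP) lies at the very end of the fingers, on their centre line; the grasp point (between the pads) lies behind it (robot.grasp_offset is the z of the grasp point in the tool frame, in mm); z points along the fingers, x is the direction in which the jaws open and shut, and the axes are right-handed (so a half turn about z gives the same grasp; the last joint's range is limited). The gripper opens to 85 mm and grips with 20 to 120 N. Pads are 22 mm wide; open, the fingers measure 114 mm over their backs; the gripper's body (76 mm by 85 mm) begins 54 mm behind the grasp point. The pads swing forward as they close: fully open they stand 13 mm farther back than shut.
Start: joints at [1.33, 0.238, -0.013, 1.319, 0, 1.571], TCP at [125.189, 509.81, 231.276] pointing down, gripper open.
Joint ranges: [-2.66, 2.66], [-1.03, 1.9], [-1.14, 1.46], [-1.82, 2.27], [-1.45, 1.34], [-3.14, 3.14]. Speed limits (rad/s): [2.22, 2.22, 2.79, 3.14, 3.14, 3.14].

INTERFACE

Orientations are given as a rotation vector (axis times angle).
In Python, from bench import sense, read_camera, camera_params, job_done, robot gives the robot as it stands.
- The arm moves only by the tool step_arm, never from a script. Its argument "deltas" is a list of rows, each a list of 3 entries, a list of its own where there are three numbers: the turn, a rotation vector about the tool's x, y, z each as a share of 0.15 rad, from -1 to 1, then the shift along the tool's x, y, z each as a share of 0.8 m, from -1 to 1, then the gripper's target within -1 to 1 (fully open at 1, half-way at 0, shut at -1). A call has 1 to 10 rows; each row shifts and turns the pose as measured when the row begins, along the tool's axes as they then stand; what a row does not reach is not made up. A row lasts 1/8 s, in which the tool goes at most 62.5 mm and 10.7 degrees, less where a joint would pass 70% of its speed; a pose out of reach is approached as far as the arm can. A call with a number of a shift or a turn outside -1 to 1 is refused whole. A call with a gripper value outside its range is refused whole. The fingers move at their own pace and stop on an object; "grip_force" is the grip in N (left out, the last holds). Time passes only in rows, so rows that do not move let the fingers close. It gives the time, the measured TCP pose, the force and the opening at its end, in the units of the state.
- sense(): the state, without advancing time (a new reading comes with each control period).
- read_camera(name): name is "side" or "top"; returns the picture (384x512x3 uint8, red, green, blue); there is no depth.
- camera_params(name): a dict with "K" (3x3 intrinsics, pixels), "view" (4x4, takes a point from world to camera coordinates). Camera axes: x right, y up, looking along -z (the intrinsics and any distortion apply to the point x, -y, -z); pixel columns grow to the right and rows downward; lengths in mm; the calibration is good to about 2 mm. A picture is of the moment at which its call begins. camera_params takes no time and is no camera call.
- job_done(): hands the job in, once; it reports no verdict.
The state is a dict: "t": time; "joint_pos": joint angles; "dq": joint speeds; "effort": joint torques, N m; "ee_pos": TCP position; "eef_rot": TCP orientation; "wrist_force": force on the tool from outside, world axes, zero at the start; "ft_torque": the same for the moment, N m; "width": finger opening in mm.
Only numpy, scipy, OpenCV 4.12 (cv2) and the standard library are available. Lean on these libraries where they do the work, as an engineer would, in place of code of your own. Each camera call takes 0.05 s, during which the arm holds its last target.

## Working session

There is one attempt and no reset: what is moved stays moved. The work goes in short steps, Python scripts to look and compute and a tool call to move; the robot and the scene stay as the last step left them, time stands still between calls to the robot, and variables do not carry over. Pictures are saved under pics/ and viewed, and the job is handed in when it is done.

Besides the shell and the picture viewer there is one more tool, called after "Request:" as name([rows], argument=value, ...), one row to a line, values as JSON. step_arm: Moves the arm, as the interface text tells. Shift numbers are shares of 0.8 m and turn numbers shares of 0.15 rad, none past 1 either way. Its arguments: {"type":"object","properties":{"deltas":{"type":"array"},"grip_force":{"type":"number"}},"required":["deltas"]}

```bash
ls; mkdir -p pics
python3 - <<'E'
from bench import *
import cv2
s=sense();print(s)
print(robot, getattr(robot,'grasp_offset',None))
for n in("side","top"):
    im=read_camera(n);cv2.imwrite(f"pics/{n}0.png",im[:,:,::-1]);p=camera_params(n);print(n,p)
E
```

```text
pics
{'t': 0.0, 'joint_pos': array([ 1.33001445e+00,  2.38793998e-01, -1.42502038e-02,  1.31921410e+00,
       -3.36447610e-05,  1.57077706e+00]), 'dq': array([ 9.03337173e-04,  1.12809985e-03, -3.20686360e-05,  1.97034644e-03,
       -2.49414189e-04,  8.08961057e-04]), 'effort': array([-3.32716727e-04, -5.38789165e+01,  3.46442020e+01,  1.80162949e-02,
       -9.34658124e-05,  5.27674246e-06]), 'ee_pos': array([125.10251209, 509.44469328, 230.67227828]), 'eef_rot': array([ 2.47140817e+00,  1.93801682e+00, -1.77399836e-03]), 'wrist_force': array([-0.36016125, -0.55837185, -0.44798371]), 'ft_torque': array([-0.04377408,  0.03688822, -0.01176663]), 'width': 85.62772992223624}
<Robot object at 0x7fe55c5ffa10> -18.700000000000003
side {'K': array([[365.1698518 ,   0.        , 254.71194172],
       [  0.        , 365.1698518 , 195.41494547],
       [  0.        ,   0.        ,   1.        ]]), 'view': array([[-9.92641793e-01, -1.20097020e-01,  1.54588559e-02,
         6.10851687e+02],
       [ 8.39699938e-02, -5.90745319e-01,  8.02476796e-01,
        -1.80890084e+02],
       [-8.72428247e-02,  7.97870086e-01,  5.96483039e-01,
        -9.33945365e+02],
       [ 0.00000000e+00,  0.00000000e+00,  0.00000000e+00,
         1.00000000e+00]])}
top {'K': array([[367.30937442,   0.        , 258.39724824],
       [  0.        , 367.30937442, 191.48030204],
       [  0.        ,   0.        ,   1.        ]]), 'view': array([[-1.59167616e-02, -9.99829984e-01, -9.30907443e-03,
         1.71439396e+01],
       [ 9.98768624e-01, -1.63360148e-02,  4.68441144e-02,
        -6.14027835e+02],
       [-4.69882233e-02, -8.55200486e-03,  9.98858834e-01,
        -1.13069935e+03],
       [ 0.00000000e+00,  0.00000000e+00,  0.00000000e+00,
         1.00000000e+00]])}
```

View pics/side0.png

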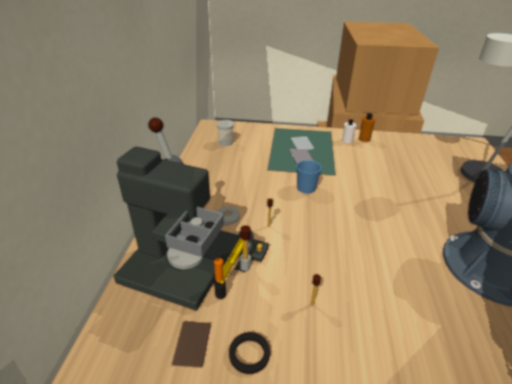

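View pics/top0.png

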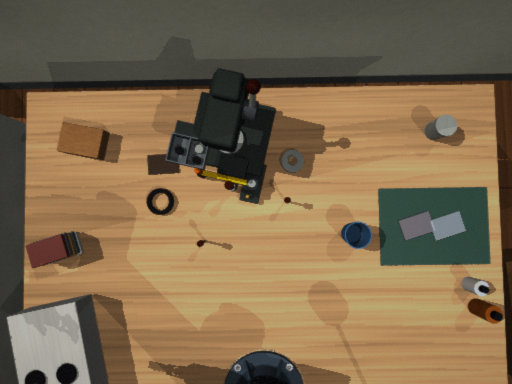

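```bash
cat > h.py <<'E'
import numpy as np, cv2
from bench import *
def proj(n,p):
    c=camera_params(n);q=c["view"]@np.append(p,1);q=c["K"]@np.array([q[0],-q[1],-q[2]]);return q[:2]/q[2]
def ray(n,uv):
    c=camera_params(n);V=c["view"];R=V[:3,:3];o=-R.T@V[:3,3]
    d=np.linalg.inv(c["K"])@np.array([*uv,1]);d=R.T@np.array([d[0],-d[1],-d[2]]);return o,d/np.linalg.norm(d)
def onz(n,uv,z):
    o,d=ray(n,uv);return o+d*(z-o[2])/d[2]
def tri(a,b):
    o1,d1=ray("side",a);o2,d2=ray("top",b)
    A=np.stack([d1,-d2],1);t=np.linalg.lstsq(A,o2-o1,rcond=None)[0]
    p,q=o1+t[0]*d1,o2+t[1]*d2;return (p+q)/2,np.linalg.norm(p-q)
def crop(im,x0,y0,x1,y1,s,name):
    cv2.imwrite(name,cv2.resize(im[y0:y1,x0:x1,::-1],None,fx=s,fy=s,interpolation=cv2.INTER_CUBIC))
E
python3 - <<'E'
from h import *
for n in("side","top"): print(n,ray(n,(255,192)),proj(n,[125,509,231]),proj(n,[0,0,0]))
s=cv2.imread("pics/side0.png")[:,:,::-1];t=cv2.imread("pics/top0.png")[:,:,::-1]
crop(s,100,100,340,310,3.3,"pics/s0c.png");crop(t,150,60,310,220,3.7,"pics/t0c.png")
E
```

```text
side (array([540.06622177, 711.6685654 , 692.79959591]), array([ 0.08724121, -0.80345389, -0.58894042])) [645.62538613 455.63137779] [493.55312935 266.14242863]
top (array([ 560.41505866,   -2.55948926, 1158.33221439]), array([ 0.0457203 ,  0.01782178, -0.99879529])) [ 58.27164514 387.87961476] [263.96648266 390.94816319]
```

View pics/s0c.png

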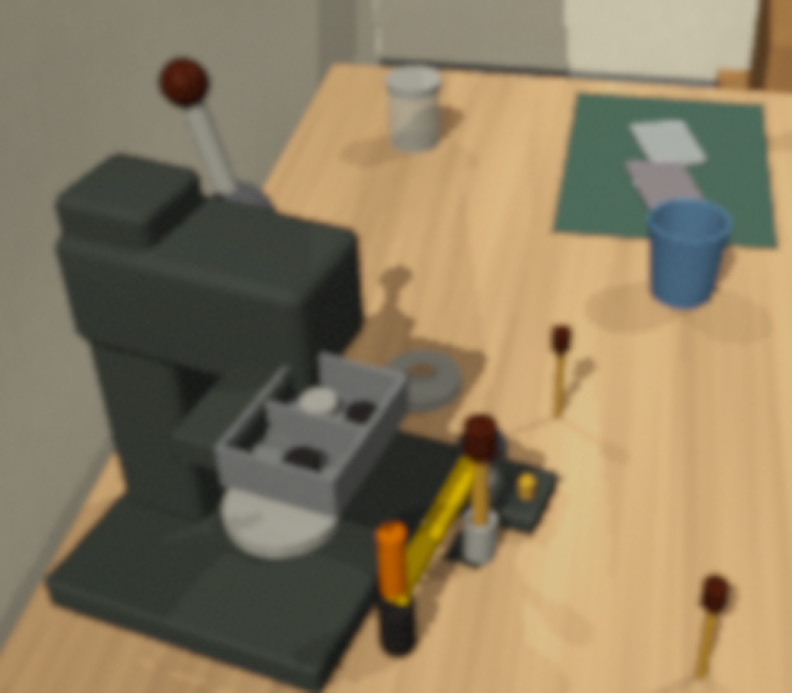

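View pics/t0c.png

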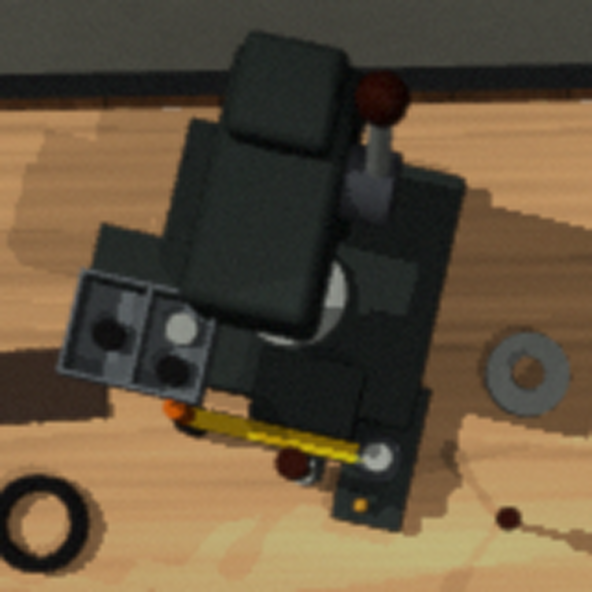

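Candidates for the pin: the brown knobs at side (245,233)/top (229,185), side (270,203)/top (287,200) and side (317,280)/top (201,243). The first one stands in the steel sleeve and is the largest, which the crops confirm, so that's the one meant. The lever's knob, up and behind, belongs to the press.

Run:
```python
from h import *
s=cv2.imread("pics/side0.png");t=cv2.imread("pics/top0.png")
def comps(im,lo,hi,nm,amin=4):
    h=cv2.cvtColor(im,cv2.COLOR_BGR2HSV);m=cv2.inRange(h,np.array(lo),np.array(hi))
    n,l,st,c=cv2.connectedComponentsWithStats(m)
    for i in range(1,n):
        if st[i,4]>=amin: print(nm,st[i],c[i].round(1))
for im,n in((s,"side"),(t,"top")):
    comps(im,(0,110,20),(8,255,110),n+" brown",8)
    comps(im,(5,200,150),(14,255,255),n+" orange")
    comps(im,(22,200,100),(32,255,255),n+" yellow",10)
    comps(im,(100,120,40),(115,255,255),n+" blue",30)
for a in [(245,233),(245,228),(245,240)]: print(s[a[1],a[0]])
print(proj("top",[0,0,0]))
```

```text
side brown [149 118  13  13 120] [155.2 124.2]
side brown [269 200   2   5  10] [269.5 202. ]
side brown [240 227  10  12  93] [245.1 232.7]
side brown [314 276   6   8  28] [316.4 279.5]
side yellow [223 239  21  40 278] [233.  256.6]
side yellow [220 280   4   4  10] [221.8 281.7]
top brown [246  79  14  14 140] [252.1  85.6]
top brown [225 182   8   7  48] [228.5 184.9]
top brown [285 198   5   4  18] [287.  199.7]
top brown [ 26 235  44  33 904] [ 47.  250.6]
top brown [198 241   5   5  21] [199.8 243. ]
top orange [194 168   5   5  13] [195.8 170.3]
top yellow [202 171  45  14 196] [224.4 177.6]
top blue [342 222  29  26 521] [356.6 234.3]
[10 21 60]
[10 25 77]
[ 22  71 105]
[263.96648266 390.94816319]
```

Run:
```python
from h import *
s=cv2.imread("pics/side0.png")[:,:,::-1];t=cv2.imread("pics/top0.png")[:,:,::-1]
a=cv2.resize(s[155:200,285:330],None,fx=8,fy=8,interpolation=cv2.INTER_CUBIC)
b=cv2.resize(t[210:255,335:380],None,fx=8,fy=8,interpolation=cv2.INTER_CUBIC)
c=cv2.resize(s[220:305,205:275],None,fx=4.2,fy=4.2,interpolation=cv2.INTER_CUBIC)[:360]
d=cv2.resize(t[150:210,180:270],None,fx=4,fy=4,interpolation=cv2.INTER_CUBIC)
W=np.zeros((600,740,3),np.uint8);W[:360,:360]=a;W[:360,370:730]=b;W[360:600,:360]=d;cv2.imwrite("pics/c1.png",W[:,:,::-1])
cv2.imwrite("pics/c2.png",cv2.resize(s[220:305,205:275],None,fx=7,fy=7,interpolation=cv2.INTER_CUBIC)[:,:,::-1])
print("knob",tri((245.1,232.7),(228.5,184.9)))
print("others",tri((269.5,202),(287,199.7)),tri((316.4,279.5),(199.8,243)))
print("lever",tri((155.2,124.2),(252.1,85.6)))
print("grip top",onz("top",(196.5,170.4),116),"post",onz("top",(251.9,183.5),72))
```

```text
knob (array([629.02377971,  90.83831223, 118.94461127]), np.float64(0.7269667035342331))
others (array([585.43588583, -76.47643202,  85.50352841]), np.float64(0.1312171575311613)) (array([462.92531405, 179.54050129,  85.33792763]), np.float64(1.3927404174055833))
lever (array([837.33196611,  14.60238604, 341.28549267]), np.float64(2.031007483459847))
grip top [672.54041616 181.99264189 116.        ] post [635.51323132  25.62335608  72.        ]
```

View pics/c1.png

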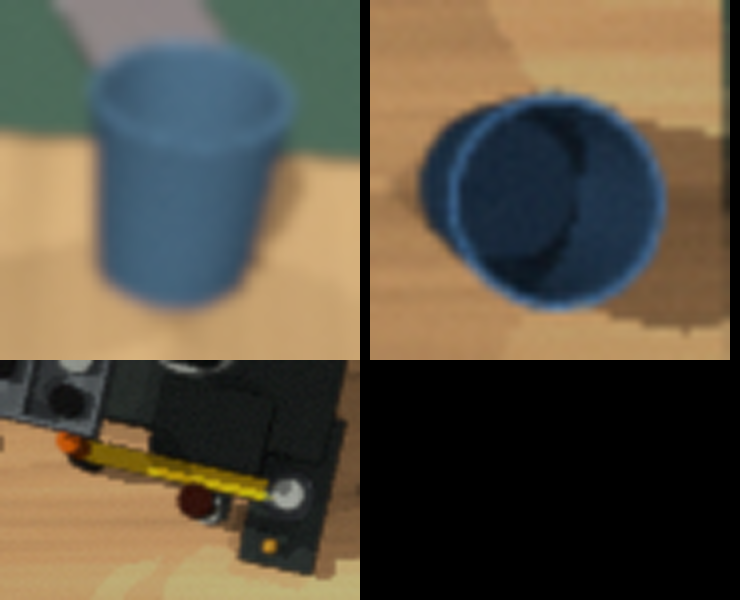

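View pics/c2.png

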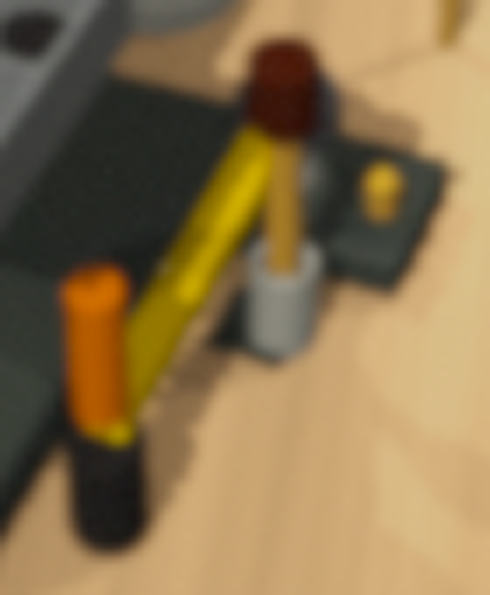

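Run:
```python
from h import *
print("cup",tri((309.1,166.9),(358.75,235)))
print("gript", tri((218.7,260.2),(196.5,170.4)))
for z in(113,90):print(onz("side",(96/7+205,(285 if z==113 else 348)/7+220),z))
print("sleeve",onz("side",(284/7+205,254/7+220),40))
print("post side",onz("side",(312/7+205,185/7+220),60))
for z in (116,90,60): print(proj("side",[675,180.5,z]),proj("top",[675,180.5,z]))
H=np.array([635.5,25.6]);
for y in(-14.4,-13.5):
  a=np.radians(y);R=np.array([[np.cos(a),-np.sin(a)],[np.sin(a),np.cos(a)]])
  O=H-R@[-120,-100]
  f=lambda p:O+R@np.array(p)
  print(y,"O",O,"grip",f([-120,60]),"pin",f([-142,-40]),"trayedge",f([-120,75]),f([-120,25]),f([-120,125]),"head",f([-60,-45]),"out",f([-280,-100]))
  for c in ([-120,25],[-120,125]): print(proj("top",[*f(c),220]),proj("side",[*f(c),220]),proj("side",[*f(c),190]))
```

```text
cup (array([ 478.43187297, -284.22156479,   78.59599977]), np.float64(1.625348922168111))
gript (array([672.45570923, 181.82687843, 116.94921421]), np.float64(0.03482122894957575))
[673.05551663 179.65262484 113.        ]
[673.10027907 184.4465955   90.        ]
sleeve [627.70858088  89.46534853  40.        ]
post side [619.95640852  74.54083368  60.        ]
[217.67825655 259.93695649] [197.0153667  169.53260992]
[218.21598429 268.26057848] [198.58232337 170.47980984]
[218.81094819 277.47017327] [200.2987458 171.5173594]
-14.4 O [776.59896805  92.61552965] grip [675.29038195 180.57330578] pin [629.11256369  89.18616719] trayedge [679.02073025 195.1020532 ] [666.5862359  146.67289514] [691.45522461 243.53121125] head [707.29293346  63.95068063] out [480.52669422  65.39038195]
[203.05444159 168.25997888] [222.78069202 212.60611443] [223.30848218 223.74318809]
[165.39720149 159.27467931] [199.36228819 244.64138574] [200.5581265  256.16186525]
-13.5 O [775.52892683  94.82354838] grip [672.85125822 181.17918726] pin [628.11458358  89.07799323] trayedge [676.35293867 195.76473607] [664.68067048 147.14624005] [688.02520687 244.38323209] head [706.68169024  65.07362379] out [479.92081274  62.95125822]
[202.87697937 169.00186449] [223.65867448 212.83467843] [224.1662019  223.97433694]
[165.0722914 160.6058867] [201.08711393 245.1463149 ] [202.23964447 256.67006666]
```

Request:
step_arm([
  [[0,0,0],[-0.033,0.069,0],1],
  [[0,0,0],[-0.033,0.069,0],1],
  [[0,0,0],[-0.033,0.069,0],1],
  [[0,0,0],[-0.033,0.069,0],1],
  [[0,0,0],[-0.033,0.069,0],1],
  [[0,0,0],[-0.033,0.069,0],1],
  [[0,0,0],[-0.033,0.069,0],1],
  [[0,0,0],[-0.033,0.069,0],1],
], grip_force=40)

```text
t: 1.1
ee_pos: [510.2, 194.8, 228.6]
eef_rot: [2.463, 1.949, -0.004]
wrist_force: [0.9, 0.2, 0.2]
width: 85.3
```

```bash
cat >> h.py <<'E'
from scipy.spatial.transform import Rotation as Ro
def to(p,Rt=None):
    s=sense();R=Ro.from_rotvec(s["eef_rot"]);d=R.inv().apply(np.array(p)-s["ee_pos"])
    print("t %.2f"%s["t"],"pos",s["ee_pos"].round(1),"R",R.as_matrix().round(3).tolist(),"w %.1f"%s["width"],"F",s["wrist_force"].round(1))
    print("need mm",d.round(1),"shares",(d/800).round(4),"rows",np.linalg.norm(d)/60)
    if Rt is not None: print("turn shares",((R.inv()*Rt).as_rotvec()/0.15).round(2))
E
python3 - <<'E'
from h import *
to([628.7,90,200])
E
```

```text
t 1.10 pos [510.2 194.8 228.6] R [[0.23, 0.973, -0.002], [0.973, -0.23, -0.002], [-0.003, -0.001, -1.0]] w 85.3 F [0.9 0.2 0.2]
need mm [-74.7 139.5  28.7] shares [-0.0934  0.1744  0.0358] rows 2.680427921545289
```

Request:
step_arm([
  [[0,0,0],[-0.031,0.058,0],1],
  [[0,0,0],[-0.031,0.058,0],1],
  [[0,0,0],[-0.028,0.054,0.01],1],
  [[0,0,0],[0,0,0],1],
])

```text
t: 1.6
ee_pos: [631.5, 85.8, 217.6]
eef_rot: [-2.468, -1.943, 0.008]
wrist_force: [0.3, -0.9, 0.7]
width: 85.2
```

Run:
```python
from h import *
to([628.7,90,101])
for n in("side","top"):
    im=read_camera(n);crop(im,*( (100,60,340,310) if n=="side" else (150,60,350,260)),2.4 if n=="side" else 3,f"pics/{n}1.png")
```

```text
t 1.60 pos [631.5  85.8 217.6] R [[0.235, 0.972, -0.004], [0.972, -0.235, -0.003], [-0.004, -0.004, -1.0]] w 85.2 F [ 0.3 -0.9  0.7]
need mm [  3.9  -3.3 116.6] shares [ 0.0048 -0.0041  0.1458] rows 1.94576273781411
```

View pics/side1.png

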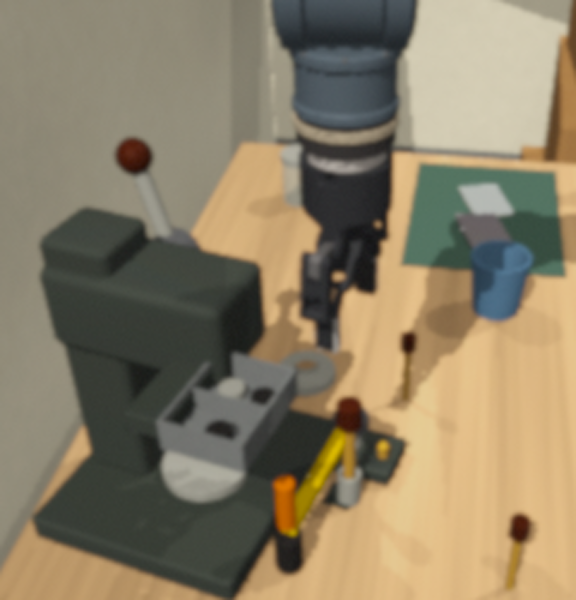

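View pics/top1.png

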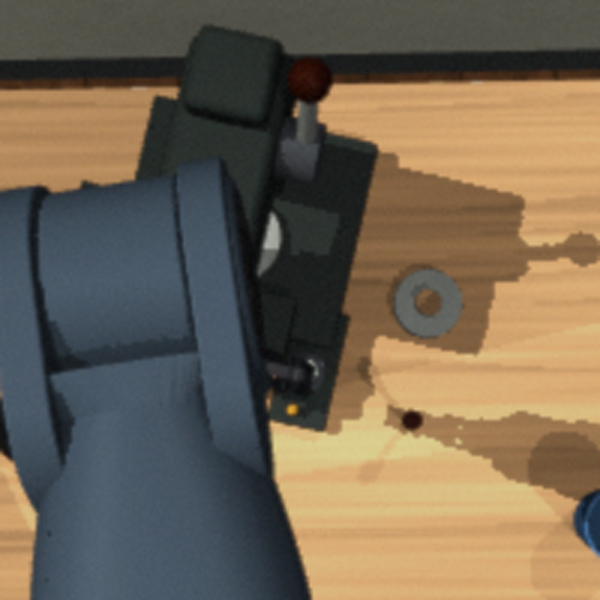

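The side view shows the gripper above the knob (crop 348,412), fingertips near crop (328,340). The way down is clear.

Request:
step_arm([
  [[0,0,0],[0.005,-0.004,0.02],1],
  [[0,0,0],[0,0,0.04],1],
  [[0,0,0],[0,0,0.03],1],
  [[0,0,0],[0,0,0.01],1],
  [[0,0,0],[0,0,0],1],
])

```text
t: 2.33
ee_pos: [623.9, 97.8, 140.0]
eef_rot: [-2.46, -1.954, 0.003]
wrist_force: [0.2, -0.7, 0.1]
width: 85.5
```

Run:
```python
from h import *
to([628.7,90,101])
for n in("side",):
    im=read_camera(n);crop(im,170,120,330,300,3.3,f"pics/{n}2.png")
```

```text
t 2.33 pos [623.9  97.8 140. ] R [[0.226, 0.974, -0.002], [0.974, -0.226, -0.001], [-0.001, -0.002, -1.0]] w 85.5 F [ 0.2 -0.7  0.1]
need mm [-6.4  6.5 39. ] shares [-0.008   0.0081  0.0488] rows 0.6678987988007511
```

View pics/side2.png

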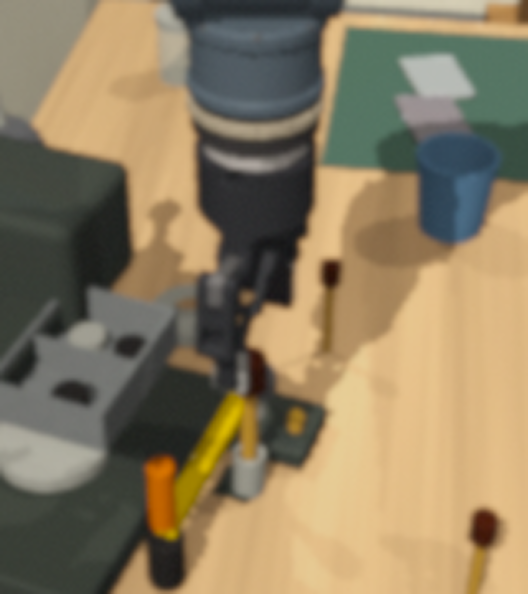

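Request:
step_arm([
  [[0,0,0],[-0.008,0.008,0],1],
  [[0,0,0],[0,0,0],1],
  [[0,0,0],[0,0,0],1],
])

```text
t: 2.75
ee_pos: [630.5, 89.7, 142.9]
eef_rot: [2.459, 1.953, 0.003]
wrist_force: [0.1, 0.7, -0.4]
width: 85.4
```

Run:
```python
from h import *
to([628.7,90,101])
```

```text
t 2.75 pos [630.5  89.7 142.9] R [[0.226, 0.974, 0.002], [0.974, -0.226, -0.0], [0.0, 0.002, -1.0]] w 85.4 F [ 0.1  0.7 -0.4]
need mm [-0.1 -2.  41.9] shares [-0.0002 -0.0025  0.0524] rows 0.6993744692646362
```

Request:
step_arm([
  [[0,0,0],[0,-0.002,0.02],1],
  [[0,0,0],[0,0,0.02],1],
  [[0,0,0],[0,0,0.008],1],
  [[0,0,0],[0,0,0],1],
  [[0,0,0],[0,0,0],1],
])

```text
t: 3.38
ee_pos: [629.8, 89.9, 104.0]
eef_rot: [2.459, 1.952, 0.005]
wrist_force: [0.6, 0.8, -1.1]
width: 85.7
```

Run:
```python
from h import *
to([628.7,90,101])
for n in("side",):
    im=read_camera(n);crop(im,200,160,300,280,5,f"pics/{n}3.png")
```

```text
t 3.38 pos [629.8  89.9 104. ] R [[0.227, 0.974, 0.004], [0.974, -0.227, 0.0], [0.001, 0.004, -1.0]] w 85.7 F [ 0.6  0.8 -1.1]
need mm [-0.1 -1.2  3. ] shares [-0.0002 -0.0015  0.0038] rows 0.053835495329570104
```

View pics/side3.png

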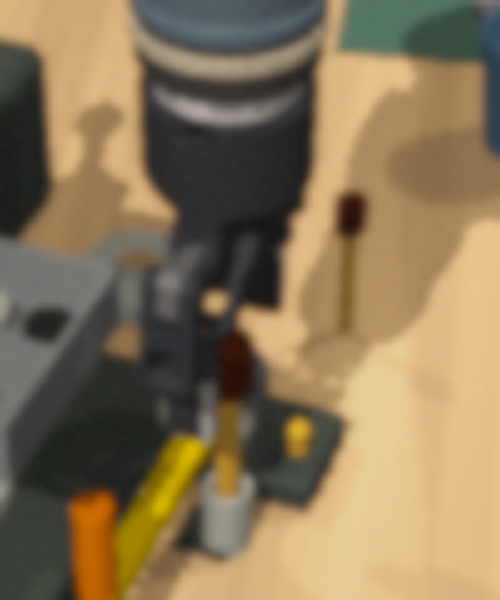

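Run:
```python
from h import *
for p in ([640,132,104],[619,48,104],[630,90,104],[630,90,118],[640,132,125]):
    u=proj("side",p);print(p,u.round(1),((u-[200,160])*5).round())
```

```text
[640, 132, 104] [237.5 249.4] [188. 447.]
[619, 48, 104] [251.5 225.8] [258. 329.]
[630, 90, 104] [244.6 237.1] [223. 386.]
[630, 90, 118] [244.6 232.7] [223. 364.]
[640, 132, 125] [237.4 242.7] [187. 413.]
```

Request:
step_arm([
  [[0,0,0],[0,0,0.003],-1],
  [[0,0,0],[0,0,0],-1],
  [[0,0,0],[0,0,0],-1],
  [[0,0,0],[0,0,0],-1],
  [[0,0,0],[0,0,0],-1],
  [[0,0,0],[0,0,0],-1],
], grip_force=50)

```text
t: 4.18
ee_pos: [630.4, 89.9, 102.5]
eef_rot: [2.458, 1.951, 0.007]
wrist_force: [-0.4, 0.6, 0.8]
width: 25.0
```

Run:
```python
from h import *
to([628.7,90,101])
for n in("side",):
    im=read_camera(n);crop(im,200,160,300,280,5,f"pics/{n}4.png")
```

```text
t 4.17 pos [630.4  89.9 102.5] R [[0.227, 0.974, 0.006], [0.974, -0.227, 0.0], [0.001, 0.005, -1.0]] w 25.0 F [-0.4  0.6  0.8]
need mm [-0.3 -1.7  1.5] shares [-0.0003 -0.0021  0.0019] rows 0.03733534247000628
```

View pics/side4.png

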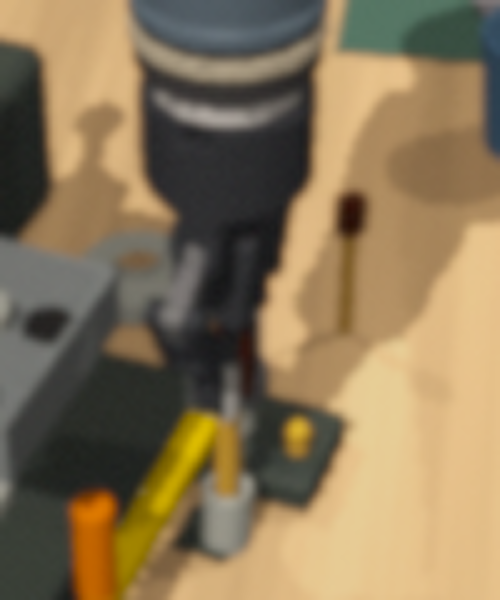

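The knob is held at a width of 25 mm. Lifting now.

Request:
step_arm([
  [[0,0,0],[0,0,-0.015],-1],
  [[0,0,0],[0,0,-0.02],-1],
  [[0,0,0],[0,0,-0.02],-1],
  [[0,0,0],[0,0,-0.02],-1],
  [[0,0,0],[0,0,-0.02],-1],
  [[0,0,0],[0,0,0],-1],
])

```text
t: 4.97
ee_pos: [630.5, 90.0, 186.0]
eef_rot: [2.457, 1.95, 0.011]
wrist_force: [1.3, 0.5, -2.3]
width: 24.4
```

Run:
```python
from h import *
to([478.4,-284.2,225])
im=read_camera("side");crop(im,170,120,330,300,3.3,"pics/side5.png")
```

```text
t 4.97 pos [630.5  90.  186. ] R [[0.227, 0.974, 0.008], [0.974, -0.227, 0.001], [0.003, 0.008, -1.0]] w 24.4 F [ 1.3  0.5 -2.3]
need mm [-398.9  -62.9  -40.6] shares [-0.4986 -0.0786 -0.0507] rows 6.7637498392283195
```

View pics/side5.png

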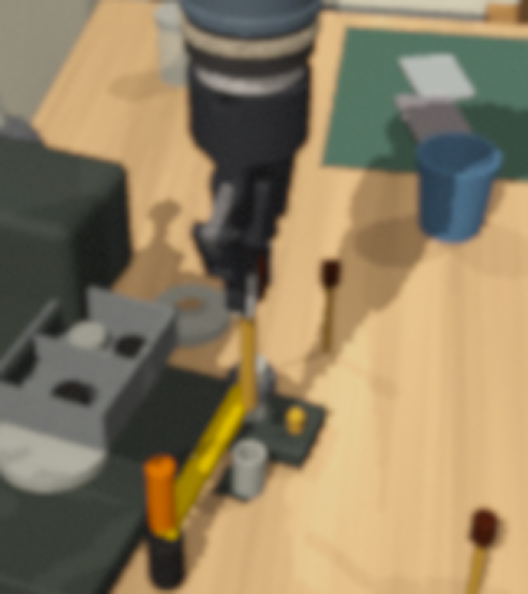

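The pin is out of the sleeve, its foot at crop (248,405), above the sleeve at (248,450). Rising, then carrying it to the cup.

Request:
step_arm([
  [[0,0,0],[0,0,-0.03],-1],
  [[0,0,0],[-0.03,-0.005,-0.025],-1],
  [[0,0,0],[-0.055,-0.009,0],-1],
  [[0,0,0],[-0.055,-0.009,0],-1],
  [[0,0,0],[-0.055,-0.009,0],-1],
  [[0,0,0],[-0.055,-0.009,0],-1],
  [[0,0,0],[-0.055,-0.009,0],-1],
  [[0,0,0],[-0.055,-0.009,0],-1],
  [[0,0,0],[-0.055,-0.009,0],-1],
  [[0,0,0],[-0.03,-0.005,0],-1],
])

```text
t: 6.28
ee_pos: [480.5, -257.4, 227.7]
eef_rot: [2.46, 1.954, -0.001]
wrist_force: [0.6, 0.5, -1.8]
width: 24.3
```

Run:
```python
from h import *
to([478.4,-284.2,215])
```

```text
t 6.28 pos [ 480.5 -257.4  227.7] R [[0.226, 0.974, -0.0], [0.974, -0.226, -0.001], [-0.001, -0.0, -1.0]] w 24.3 F [ 0.6  0.5 -1.8]
need mm [-26.6   4.1  12.7] shares [-0.0332  0.0051  0.0159] rows 0.49540594522358233
```

Request:
step_arm([
  [[0,0,0],[-0.015,0.002,0],-1],
  [[0,0,0],[0,0,0],-1],
  [[0,0,0],[0,0,0],-1],
])

```text
t: 6.65
ee_pos: [477.4, -270.9, 227.4]
eef_rot: [-2.463, -1.949, 0.002]
wrist_force: [-0.0, 0.5, -2.5]
width: 24.6
```

Run:
```python
from h import *
to([478.4,-284.2,215])
im=read_camera("side");crop(im,250,80,370,220,4,"pics/side6.png")
im=read_camera("top");crop(im,300,180,420,300,4,"pics/top6.png")
```

```text
t 6.65 pos [ 477.4 -270.9  227.4] R [[0.23, 0.973, -0.001], [0.973, -0.23, -0.0], [-0.001, -0.001, -1.0]] w 24.6 F [-0.   0.5 -2.5]
need mm [-12.7   4.   12.5] shares [-0.0158  0.005   0.0156] rows 0.30349672850976334
```

View pics/side6.png

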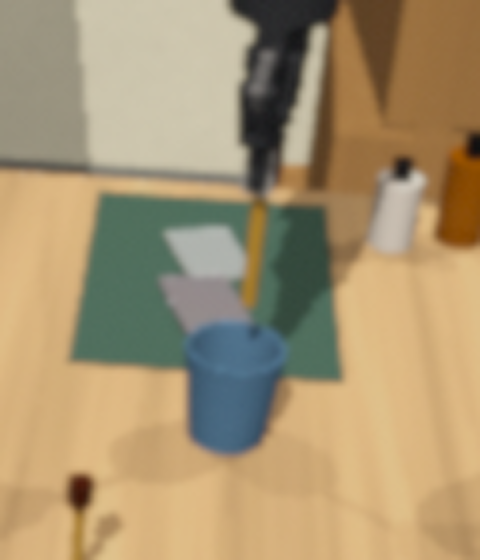

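View pics/top6.png

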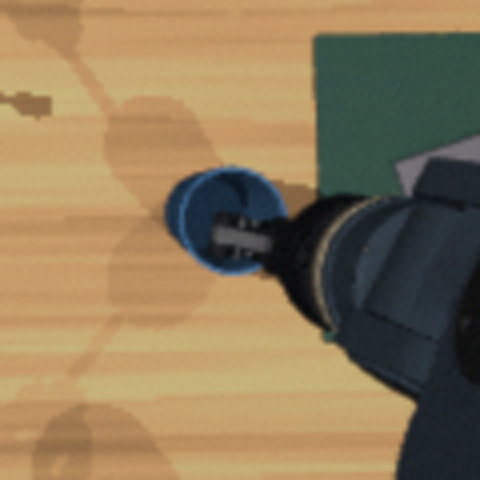

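Run:
```python
from h import *
for z in (225,130): 
  u=proj("side",[477.4,-270.9,z]);print(u,(u-[250,80])*4)
o,d=ray("side",(312.5,157))
print(o+d*(-272-o[1])/d[1], onz("side",(312.5,157),130))
u=proj("side",[478.4,-284.2,85]);print((u-[250,80])*4)
```

```text
[314.44171584 126.42742972] [257.76686335 185.70971887]
[310.92265055 154.92159988] [243.69060222 299.68639954]
[ 471.79391096 -272.          122.51090728] [ 472.69047033 -259.08235804  130.        ]
[236.24647555 340.6929881 ]
```

Request:
step_arm([
  [[0,0,0],[-0.014,0.008,0],-1],
  [[0,0,0],[0,0,0],-1],
  [[0,0,0],[0,0,0],-1],
])

```text
t: 7.12
ee_pos: [482.5, -282.9, 227.5]
eef_rot: [-2.46, -1.953, 0.002]
wrist_force: [-1.3, 0.6, -1.3]
width: 24.7
```

Run:
```python
from h import *
to([481,-284.2,105])
im=read_camera("side");crop(im,250,80,370,220,4,"pics/side7.png")
```

```text
t 7.12 pos [ 482.5 -282.9  227.5] R [[0.227, 0.974, -0.001], [0.974, -0.227, -0.0], [-0.001, -0.001, -1.0]] w 24.7 F [-1.3  0.6 -1.3]
need mm [ -1.6  -1.  122.5] shares [-0.002  -0.0013  0.1531] rows 2.041232701487797
```

View pics/side7.png

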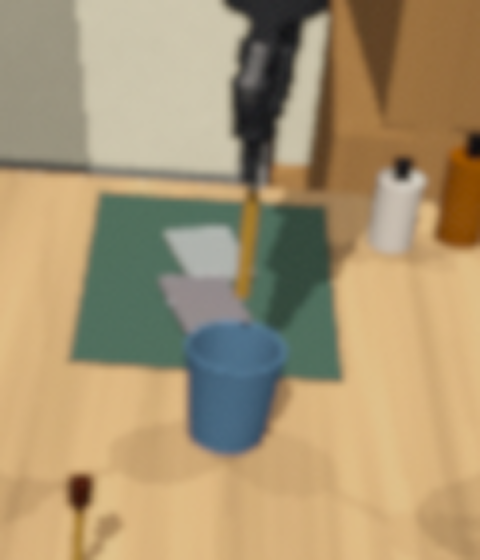

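Request:
step_arm([
  [[0,0,0],[0,0,0.02],-1],
  [[0,0,0],[0,0,0.025],-1],
  [[0,0,0],[0,0,0.025],-1],
  [[0,0,0],[0,0,0.025],-1],
  [[0,0,0],[0,0,0.02],-1],
  [[0,0,0],[0,0,0.01],-1],
  [[0,0,0],[0,0,0.003],-1],
  [[0,0,0],[0,0,0],-1],
])

```text
t: 8.18
ee_pos: [483.0, -282.5, 123.3]
eef_rot: [2.458, 1.953, -0.0]
wrist_force: [0.4, 0.6, -1.1]
width: 24.4
```

Run:
```python
from h import *
to([480,-284.2,102])
im=read_camera("side");crop(im,250,80,370,220,4,"pics/side8.png")
im=read_camera("top");crop(im,300,180,420,300,4,"pics/top8.png")
```

```text
t 8.18 pos [ 483.  -282.5  123.3] R [[0.226, 0.974, 0.001], [0.974, -0.226, -0.001], [-0.001, 0.001, -1.0]] w 24.4 F [ 0.4  0.6 -1.1]
need mm [-2.3 -2.5 21.3] shares [-0.0029 -0.0032  0.0266] rows 0.3589924344771108
```

View pics/side8.png

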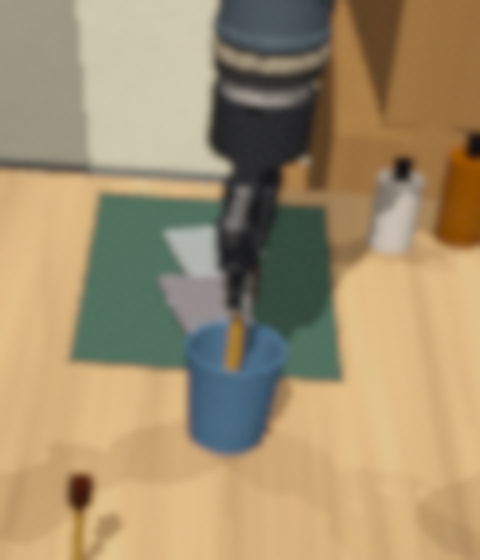

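View pics/top8.png

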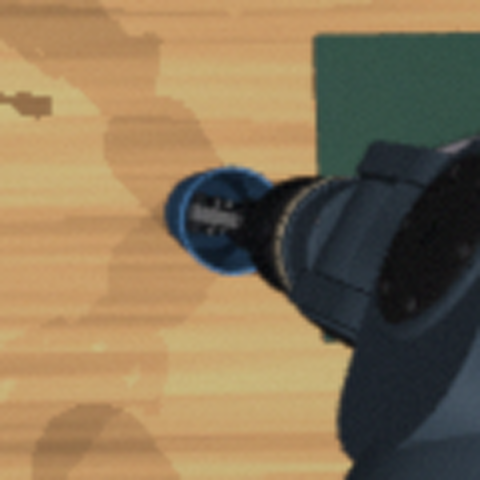

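The pin is inside the cup mouth and centred. Lowering slowly to touch the floor.

Request:
step_arm([
  [[0,0,0],[-0.002,-0.003,0.01],-1],
  [[0,0,0],[0,0,0.008],-1],
  [[0,0,0],[0,0,0.003],-1],
  [[0,0,0],[0,0,0],-1],
])

```text
t: 8.78
ee_pos: [480.4, -283.9, 106.0]
eef_rot: [2.458, 1.952, 0.0]
wrist_force: [-0.5, -0.5, -1.1]
width: 24.6
```

Run:
```python
from h import *
to([480,-284.2,102])
```

```text
t 8.78 pos [ 480.4 -283.9  106. ] R [[0.226, 0.974, 0.002], [0.974, -0.226, -0.002], [-0.002, 0.002, -1.0]] w 24.6 F [-0.5 -0.5 -1.1]
need mm [-0.4 -0.3  4. ] shares [-0.0005 -0.0004  0.0051] rows 0.06788881854563773
```

Request:
step_arm([
  [[0,0,0],[0,0,0.003],-1],
  [[0,0,0],[0,0,0.002],-1],
  [[0,0,0],[0,0,0],-1],
])

```text
t: 9.15
ee_pos: [481.8, -284.5, 103.7]
eef_rot: [2.455, 1.95, 0.003]
wrist_force: [0.4, -0.6, -2.5]
width: 24.7
```

Run:
```python
from h import *
to([480,-284.2,102])
```

```text
t 9.15 pos [ 481.8 -284.5  103.7] R [[0.226, 0.974, 0.005], [0.974, -0.226, -0.004], [-0.002, 0.006, -1.0]] w 24.7 F [ 0.4 -0.6 -2.5]
need mm [-0.1 -1.8  1.7] shares [-0.0001 -0.0022  0.0021] rows 0.041128745574910676
```

Request:
step_arm([
  [[0,0,0],[0,0,0.003],-1],
  [[0,0,0],[0,0,0.002],-1],
  [[0,0,0],[0,0,0],-1],
])

```text
t: 9.52
ee_pos: [484.0, -285.2, 103.7]
eef_rot: [2.45, 1.947, 0.009]
wrist_force: [0.2, -0.5, -1.6]
width: 24.7
```

Run:
```python
from h import *
to([480,-284.2,102])
```

```text
t 9.53 pos [ 484.  -285.2  103.7] R [[0.226, 0.974, 0.012], [0.974, -0.226, -0.006], [-0.003, 0.013, -1.0]] w 24.7 F [ 0.2 -0.5 -1.6]
need mm [ 0.1 -4.2  1.7] shares [ 0.0001 -0.0052  0.0021] rows 0.07501999414966272
```

Request:
step_arm([
  [[0,0,0],[0,0,0],-0.2],
  [[0,0,0],[0,0,0],0.2],
  [[0,0,0],[0,0,0],0.5],
  [[0,0,0],[0,0,0],1],
  [[0,0,0],[0,0,0],1],
  [[0,0,0],[0,0,0],1],
])

```text
t: 10.28
ee_pos: [484.0, -285.3, 103.1]
eef_rot: [2.45, 1.947, 0.008]
wrist_force: [0.2, 0.0, 0.1]
width: 84.9
```

Run:
```python
from h import *
to([480,-284.2,170])
im=read_camera("side");crop(im,250,80,370,220,4,"pics/side9.png")
```

```text
t 10.28 pos [ 484.  -285.3  103.1] R [[0.226, 0.974, 0.012], [0.974, -0.226, -0.006], [-0.003, 0.013, -1.0]] w 84.9 F [0.2 0.  0.1]
need mm [ -0.   -3.4 -67. ] shares [-0.0001 -0.0042 -0.0837] rows 1.117464186196162
```

View pics/side9.png

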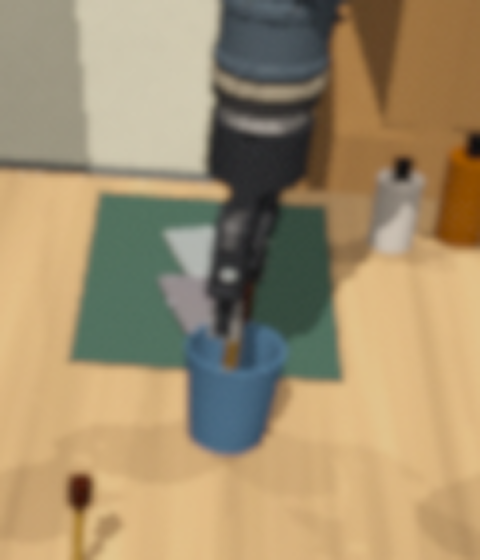

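Request:
step_arm([
  [[0,0,0],[0,0,-0.03],1],
  [[0,0,0],[0,0,-0.06],1],
  [[0,0,0],[0,0,-0.06],1],
  [[0,0,0],[0.03,0,0],1],
  [[0,0,0],[0.06,0.001,0],1],
  [[0,0,0],[0.07,0.002,0],1],
  [[0,0,0],[0.07,0.002,0],1],
  [[0,0,0],[0.07,0.002,0],1],
  [[0,0,0],[0.07,0.002,0],1],
  [[0,0,0],[0.04,0.002,0],1],
])

```text
t: 11.58
ee_pos: [568.2, 39.8, 226.5]
eef_rot: [2.454, 1.939, 0.011]
wrist_force: [0.0, 0.1, 0.6]
width: 85.3
```

Run:
```python
from h import *
a=np.radians(-13.8);px=np.array([np.cos(a),np.sin(a),0]);py=np.array([-np.sin(a),np.cos(a),0]);L=np.radians(42)
z=np.sin(L)*px-np.cos(L)*np.array([0,0,1]);Rt=Ro.from_matrix(np.stack([py,np.cross(z,py),z],1))
to([608,198,180],Rt)
im=read_camera("side");crop(im,250,80,370,220,4,"pics/side10.png")
im=read_camera("top");crop(im,300,180,420,300,4,"pics/top10.png")
```

```text
t 11.57 pos [568.2  39.8 226.5] R [[0.232, 0.973, 0.014], [0.973, -0.232, -0.006], [-0.003, 0.015, -1.0]] w 85.3 F [0.  0.1 0.6]
need mm [163.3   1.3  46.1] shares [0.2041 0.0017 0.0576] rows 2.8275343436015477
turn shares [-4.78  0.    0.05]
```

View pics/side10.png

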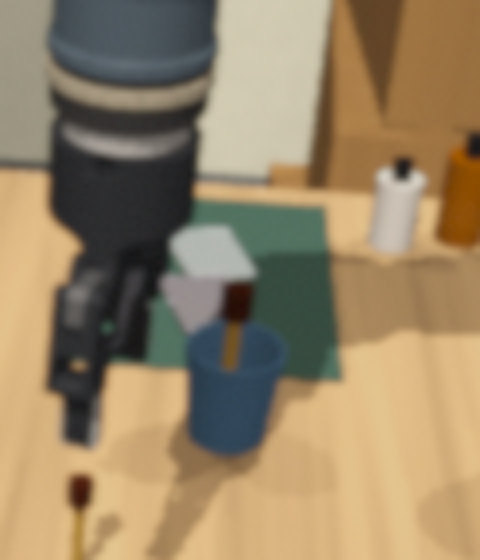

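View pics/top10.png

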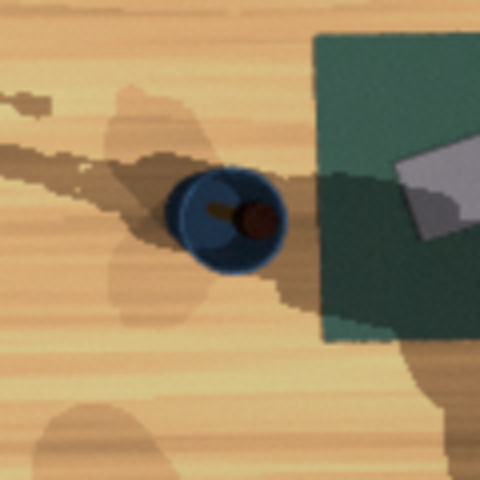

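The pin stands knob up in the cup: its knob is at side crop (238,300) and top crop (258,220), with the rod inside. Now to a leaned staging pose in front of the grip.

Request:
step_arm([
  [[-0.8,0,0],[0.045,0,0],1],
  [[-0.9,0,0],[0.05,0,0],1],
  [[-0.9,0,0],[0.05,0,0],1],
  [[-0.9,0,0],[0.04,0,0],1],
  [[-0.9,0,0],[0.015,0,0],1],
  [[-0.4,0,0],[0,0,0],1],
  [[0,0,0],[0,0,0],1],
])

```text
t: 12.55
ee_pos: [606.6, 195.4, 226.3]
eef_rot: [1.945, 1.534, 0.608]
wrist_force: [0.2, 0.6, 0.3]
width: 85.5
```

```bash
cat >> h.py <<'E'
_a=np.radians(-13.8);px=np.array([np.cos(_a),np.sin(_a),0]);py=np.array([-np.sin(_a),np.cos(_a),0]);zh=np.array([0,0,1.])
def lean(deg,yaw=0):
    L=np.radians(deg);Q=Ro.from_rotvec([0,0,yaw]).as_matrix();X=Q@px;Y=Q@py
    z=np.sin(L)*X-np.cos(L)*zh;return Ro.from_matrix(np.stack([Y,np.cross(z,Y),z],1))
def gp(g,Rt,back=0):
    return np.array(g)+(18.7-back)*Rt.as_matrix()[:,2]
E
python3 - <<'E'
from h import *
G=[673.5,181.5,90];Rt=lean(42);print(gp(G,Rt))
to(gp(G,Rt,110),Rt)
print(sense()["joint_pos"].round(2))
im=read_camera("side");crop(im,130,60,330,310,2.4,"pics/side11.png")
im=read_camera("top");crop(im,120,80,300,260,3,"pics/top11.png")
E
```

```text
[685.65155302 178.51529231  76.10319176]
t 12.55 pos [606.6 195.4 226.3] R [[0.234, 0.707, 0.668], [0.972, -0.168, -0.163], [-0.003, 0.687, -0.726]] w 85.5 F [0.2 0.6 0.3]
need mm [  2.6 -41.8  54.7] shares [ 0.0033 -0.0522  0.0683] rows 1.1474417669839418
turn shares [ 0.17 -0.01  0.03]
[ 0.55  0.09 -0.5   0.39 -0.51  0.63]
```

View pics/side11.png

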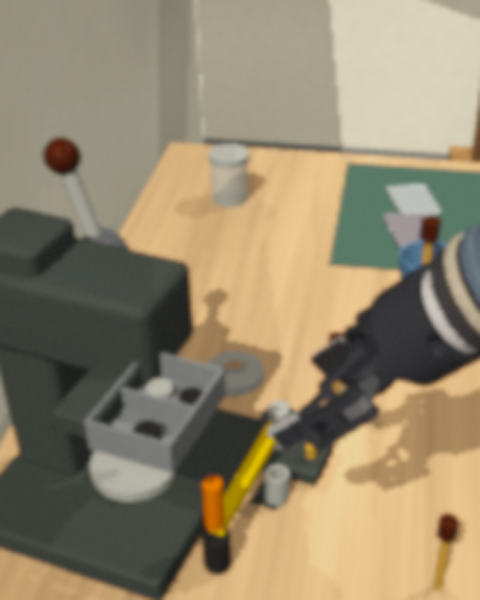

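View pics/top11.png

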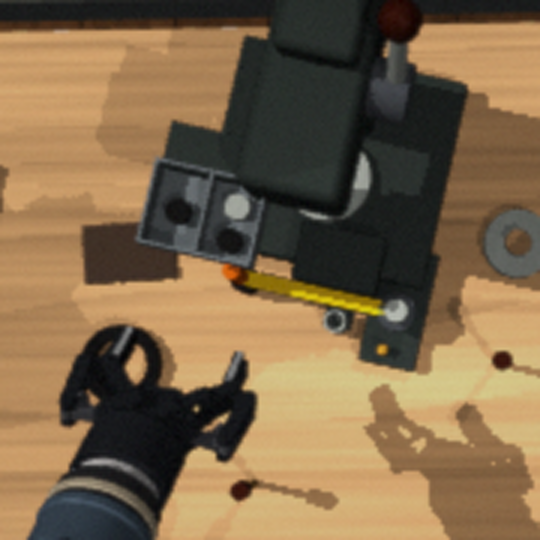

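Request:
step_arm([
  [[0,0,0],[0.003,-0.026,0.034],1],
  [[0,0,0],[0,-0.022,0.03],1],
  [[0,0,0],[0,0,0],1],
  [[0,0,0],[0,0,0],1],
])

```text
t: 13.15
ee_pos: [620.3, 194.8, 166.8]
eef_rot: [1.951, 1.526, 0.612]
wrist_force: [0.4, 0.0, -0.3]
width: 85.5
```

Run:
```python
from h import *
G=[673.5,181.5,90];Rt=lean(42)
to(gp(G,Rt,50),Rt)
```

```text
t 13.15 pos [620.3 194.8 166.8] R [[0.24, 0.704, 0.669], [0.971, -0.176, -0.163], [0.003, 0.688, -0.725]] w 85.5 F [ 0.4  0.  -0.3]
need mm [ -0.4 -12.2  62.2] shares [-0.0004 -0.0153  0.0777] rows 1.0561623884002993
turn shares [ 0.17 -0.01 -0.02]
```

Request:
step_arm([
  [[0.1,0,0],[0,-0.012,0.03],1],
  [[0,0,0],[0,-0.003,0.03],1],
  [[0,0,0],[0,0,0.015],1],
  [[0,0,0],[0,0,0],1],
  [[0,0,0],[0,0,0],1],
])

```text
t: 13.78
ee_pos: [656.3, 188.3, 121.7]
eef_rot: [1.963, 1.528, 0.613]
wrist_force: [-0.4, 0.1, -0.6]
width: 85.6
```

Run:
```python
from h import *
G=[673.5,181.5,90];Rt=lean(42)
to(gp(G,Rt,0),Rt)
im=read_camera("side");crop(im,170,180,310,320,4,"pics/side12.png")
im=read_camera("top");crop(im,150,130,270,250,4,"pics/top12.png")
```

```text
t 13.78 pos [656.3 188.3 121.7] R [[0.241, 0.708, 0.664], [0.97, -0.183, -0.157], [0.01, 0.682, -0.731]] w 85.6 F [-0.4  0.1 -0.6]
need mm [-2.8 -8.5 54.3] shares [-0.0036 -0.0106  0.0679] rows 0.9176790812142861
turn shares [ 0.12 -0.04 -0.06]
```

View pics/side12.png

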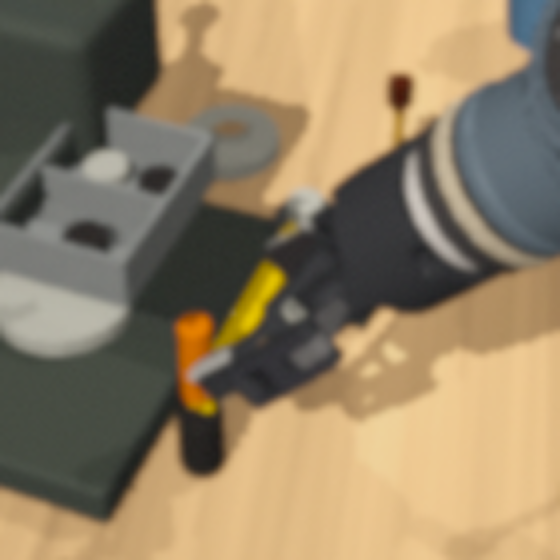

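View pics/top12.png

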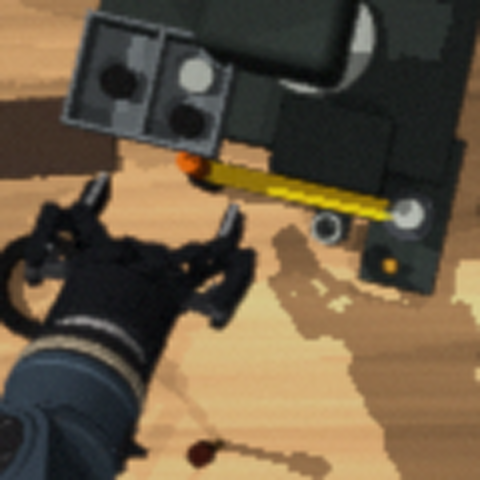

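The fingers straddle the orange grip (top: tips at (100,185) and (232,215), grip at (190,163)). Going in along the tool axis.

Request:
step_arm([
  [[0.1,0,0],[-0.003,-0.008,0.015],1],
  [[0,0,0],[0,-0.002,0.02],1],
  [[0,0,0],[0,0,0.015],1],
  [[0,0,0],[0,0,0],1],
  [[0,0,0],[0,0,0],1],
])

```text
t: 14.5
ee_pos: [677.4, 180.9, 83.9]
eef_rot: [1.974, 1.538, 0.603]
wrist_force: [0.0, -0.2, 0.7]
width: 85.6
```

Run:
```python
from h import *
G=[673.5,181.5,90];Rt=lean(42)
to(gp(G,Rt,0),Rt)
im=read_camera("side");crop(im,170,180,310,320,4,"pics/side13.png")
im=read_camera("top");crop(im,150,130,270,250,4,"pics/top13.png")
```

```text
t 14.50 pos [677.4 180.9  83.9] R [[0.241, 0.719, 0.652], [0.971, -0.185, -0.154], [0.01, 0.67, -0.742]] w 85.6 F [ 0.  -0.2  0.7]
need mm [-0.4  1.2 11.6] shares [-0.0005  0.0015  0.0145] rows 0.19399345340598545
turn shares [ 0.01 -0.04 -0.06]
```

View pics/side13.png

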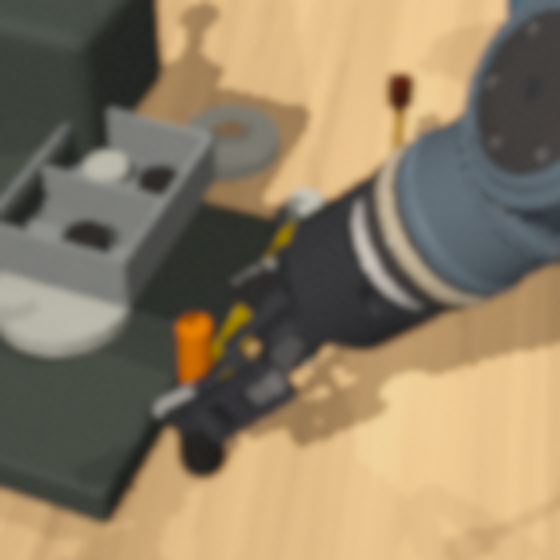

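View pics/top13.png

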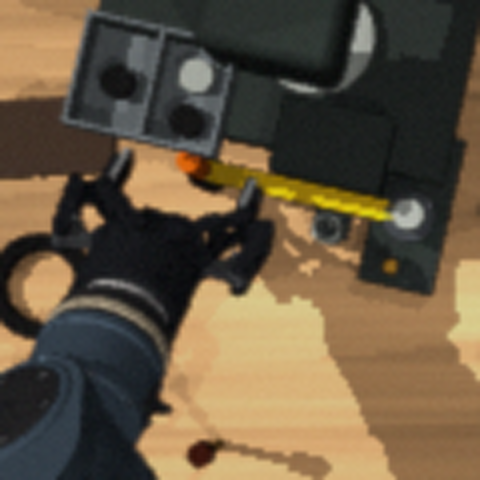

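Request:
step_arm([
  [[0,0,0],[0,0.001,0.013],1],
  [[0,0,0],[0,0,0.003],1],
  [[0,0,0],[0,0,0],0.3],
  [[0,0,0],[0,0,0],-0.3],
  [[0,0,0],[0,0,0],-1],
  [[0,0,0],[0,0,0],-1],
  [[0,0,0],[0,0,0],-1],
  [[0,0,0],[0,0,0],-1],
], grip_force=60)

```text
t: 15.6
ee_pos: [686.8, 178.6, 75.9]
eef_rot: [1.973, 1.537, 0.604]
wrist_force: [-0.1, -0.7, 0.2]
width: 16.6
```

Run:
```python
from h import *
G=[673.5,181.5,90];Rt=lean(42)
to(gp(G,Rt,0),Rt)
im=read_camera("side");crop(im,170,180,310,320,4,"pics/side14.png")
im=read_camera("top");crop(im,150,130,270,250,4,"pics/top14.png")
```

```text
t 15.60 pos [686.8 178.6  75.9] R [[0.241, 0.718, 0.653], [0.971, -0.185, -0.155], [0.01, 0.671, -0.741]] w 16.6 F [-0.1 -0.7  0.2]
need mm [-0.3 -0.7 -0.9] shares [-0.0004 -0.0009 -0.0011] rows 0.020135144992115526
turn shares [ 0.02 -0.04 -0.06]
```

View pics/side14.png

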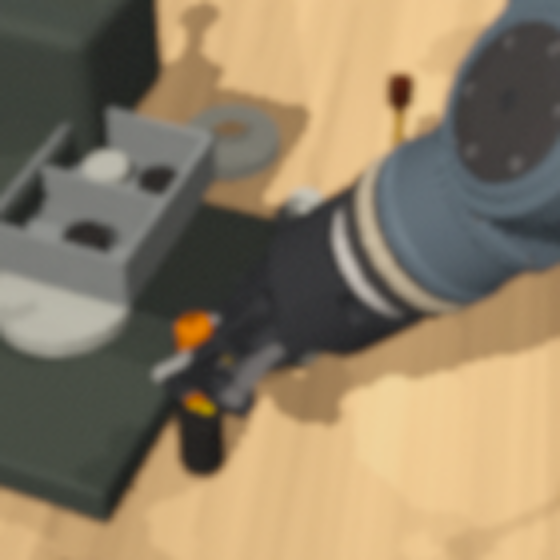

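View pics/top14.png

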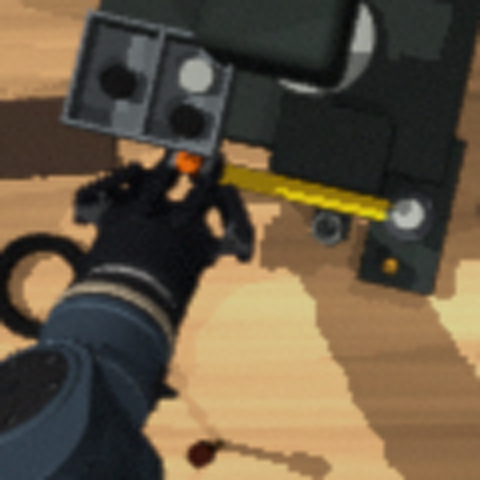

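```bash
cat >> h.py <<'E'
H=np.array([635.5,25.6,0]);r0=np.array([39.1,155.9,0])*160/160.7;GZ=90
def ldeg(f): return float(np.interp(f,[0,.4,1.15],[42,42,0]))
def gpos(f): return H+Ro.from_rotvec([0,0,f]).apply(r0)+[0,0,GZ]
def plan(df,n,flead=0,lock=None):
    s=sense();R=Ro.from_rotvec(s["eef_rot"]);T=s["ee_pos"];g=T-18.7*R.as_matrix()[:,2]
    v=(g-H)[:2];f=np.arctan2(v[1],v[0])-np.arctan2(r0[1],r0[0])
    print("t %.2f"%s["t"],"phi %.3f rad %.1f z %.1f"%(f,np.linalg.norm(v),g[2]),"lean",np.degrees(np.arccos(-R.as_matrix()[2,2])).round(1),"w %.1f"%s["width"],"F",s["wrist_force"].round(1))
    for i in range(n):
        f+=df;Rt=lean(ldeg(f));Tt=gp(gpos(f),Rt)
        d=R.inv().apply(Tt-T)/800;tr=(R.inv()*Rt).as_rotvec()/.15
        print("f %.2f"%f,[tr.round(2).tolist(),d.round(4).tolist()]);R,T=Rt,Tt
E
python3 - <<'E'
from h import *
plan(0.07,5)
E
```

```text
t 15.70 phi -0.000 rad 160.7 z 89.8 lean 42.2 w 16.1 F [ 0.8 -0.6  0.5]
f 0.07 [[0.02, -0.04, -0.06], [-0.0014, -0.0102, -0.0096]]
f 0.14 [[0.0, 0.0, 0.0], [-0.0014, -0.0104, -0.0093]]
f 0.21 [[0.0, 0.0, 0.0], [-0.0024, -0.0103, -0.0092]]
f 0.28 [[0.0, 0.0, 0.0], [-0.0033, -0.0101, -0.0091]]
f 0.35 [[0.0, 0.0, 0.0], [-0.0043, -0.0099, -0.0089]]
```

Request:
step_arm([
  [[0,0,0],[-0.001,-0.01,-0.009],-1],
  [[0,0,0],[-0.001,-0.01,-0.009],-1],
  [[0,0,0],[-0.002,-0.01,-0.009],-1],
  [[0,0,0],[-0.003,-0.01,-0.009],-1],
  [[0,0,0],[0,0,0],-1],
])

```text
t: 16.32
ee_pos: [640.5, 183.6, 75.8]
eef_rot: [1.972, 1.537, 0.604]
wrist_force: [2.8, -3.1, -2.1]
width: 16.3
```

Run:
```python
from h import *
plan(0.08,7)
im=read_camera("top");crop(im,150,130,270,250,4,"pics/top15.png")
```

```text
t 16.32 phi 0.291 rad 161.1 z 89.7 lean 42.2 w 16.3 F [ 2.8 -3.1 -2.1]
f 0.37 [[0.02, -0.04, -0.06], [-0.0065, -0.0107, -0.0103]]
f 0.45 [[0.33, -0.0, -0.0], [-0.0063, -0.0121, -0.0099]]
f 0.53 [[0.52, 0.0, 0.0], [-0.0075, -0.0128, -0.009]]
f 0.61 [[0.52, 0.0, 0.0], [-0.0086, -0.0129, -0.0078]]
f 0.69 [[0.52, -0.0, -0.0], [-0.0096, -0.0129, -0.0065]]
f 0.77 [[0.52, 0.0, 0.0], [-0.0106, -0.0126, -0.0053]]
f 0.85 [[0.52, -0.0, 0.0], [-0.0115, -0.0122, -0.0041]]
```

View pics/top15.png

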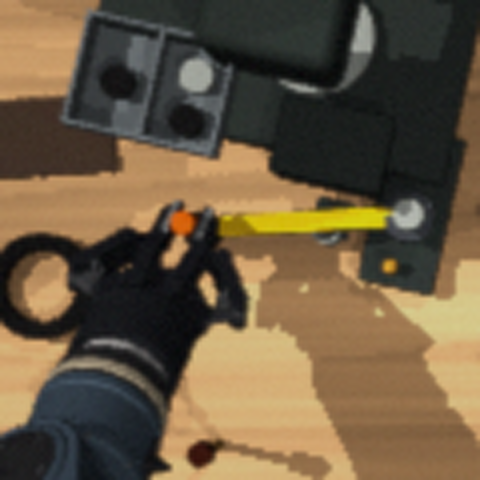

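The leg swings with the gripper, the grip now clear of the tray at crop (182,223). Next, swing on while righting the tool.

Request:
step_arm([
  [[0.02,0,0],[-0.006,-0.011,-0.01],-1],
  [[0.33,0,0],[-0.006,-0.012,-0.01],-1],
  [[0.52,0,0],[-0.008,-0.013,-0.009],-1],
  [[0.52,0,0],[-0.009,-0.013,-0.008],-1],
])

```text
t: 16.88
ee_pos: [584.1, 175.5, 71.8]
eef_rot: [2.129, 1.668, 0.456]
wrist_force: [1.7, 2.3, -13.6]
width: 16.1
```

Run:
```python
from h import *
plan(0.08,7)
im=read_camera("side");crop(im,170,180,350,360,3,"pics/side16.png")
```

```text
t 16.88 phi 0.624 rad 163.5 z 88.1 lean 29.7 w 16.1 F [  1.7   2.3 -13.6]
f 0.70 [[0.55, -0.08, -0.02], [-0.0135, -0.0095, -0.0073]]
f 0.78 [[0.52, 0.0, 0.0], [-0.0108, -0.0125, -0.0051]]
f 0.86 [[0.52, 0.0, -0.0], [-0.0117, -0.0121, -0.0039]]
f 0.94 [[0.52, -0.0, 0.0], [-0.0125, -0.0114, -0.0028]]
f 1.02 [[0.52, 0.0, -0.0], [-0.0133, -0.0106, -0.0019]]
f 1.10 [[0.52, 0.0, 0.0], [-0.014, -0.0096, -0.001]]
f 1.18 [[0.3, -0.0, -0.0], [-0.0145, -0.0077, -0.0003]]
```

View pics/side16.png

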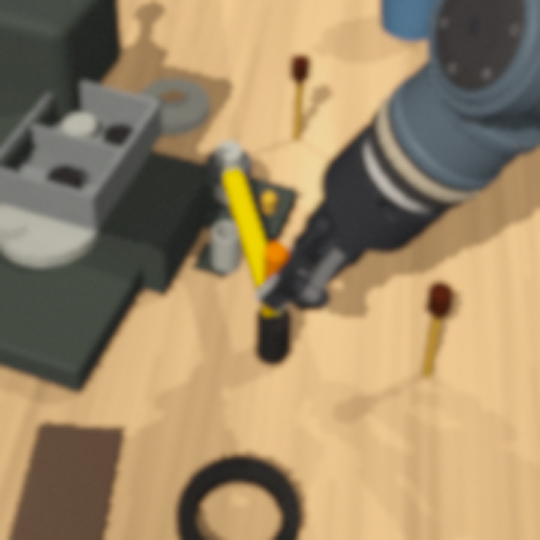

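Request:
step_arm([
  [[0.5,-0.05,0],[-0.012,-0.01,-0.006],-1],
  [[0.5,0,0],[-0.011,-0.012,-0.005],-1],
  [[0.5,0,0],[-0.012,-0.012,-0.004],-1],
])

```text
t: 17.3
ee_pos: [543.5, 160.6, 68.7]
eef_rot: [2.292, 1.809, 0.267]
wrist_force: [1.4, 6.4, -13.4]
width: 15.4
```

Run:
```python
from h import *
plan(0.08,7)
```

```text
t 17.30 phi 0.865 rad 167.0 z 86.6 lean 15.9 w 15.4 F [  1.4   6.4 -13.4]
f 0.95 [[0.51, -0.1, 0.03], [-0.0185, -0.0039, -0.0053]]
f 1.03 [[0.52, 0.0, 0.0], [-0.0133, -0.0106, -0.0018]]
f 1.11 [[0.52, 0.0, -0.0], [-0.014, -0.0096, -0.001]]
f 1.19 [[0.29, 0.0, 0.0], [-0.0145, -0.0077, -0.0003]]
f 1.27 [[0.0, 0.0, 0.0], [-0.015, -0.0055, 0.0]]
f 1.35 [[0.0, 0.0, 0.0], [-0.0154, -0.0043, 0.0]]
f 1.43 [[0.0, 0.0, 0.0], [-0.0157, -0.003, 0.0]]
```

Run:
```python
from h import *
im=read_camera("side");crop(im,200,180,340,320,4,"pics/side17.png")
im=read_camera("top");crop(im,150,150,270,270,4,"pics/top17.png")
s=sense();R=Ro.from_rotvec(s["eef_rot"]).as_matrix();g=s["ee_pos"]-18.7*R[:,2];print(g,(proj("top",g)-[150,150])*4,(proj("side",g)-[200,180])*4,(proj("top",H+[0,0,72])-[150,150])*4)
```

```text
[538.53055231 161.55188743  86.4559141 ] [222.66505366 268.46274542] [325.08445249 356.77839512] [407.63177435 134.01729256]
```

View pics/side17.png

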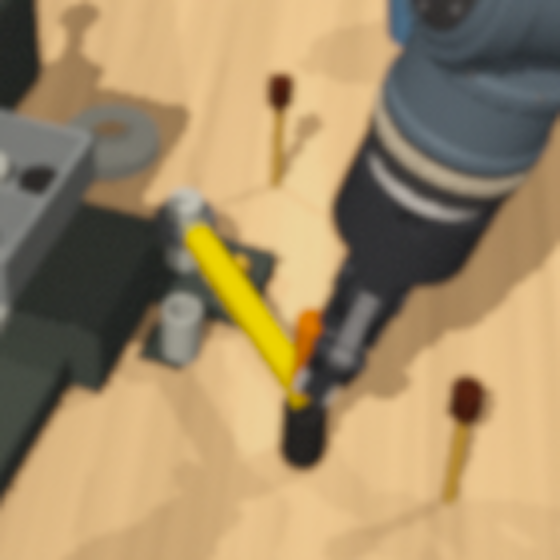

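View pics/top17.png

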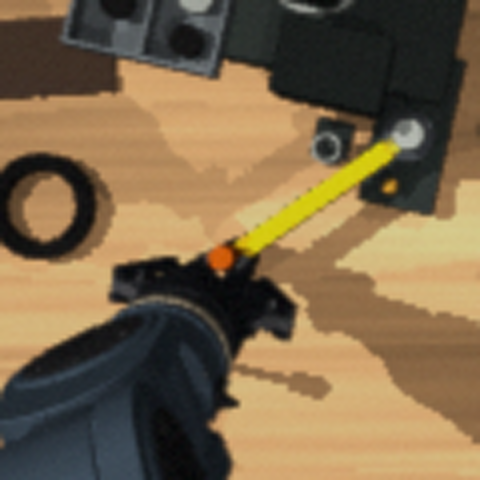

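Run:
```python
from h import *
s=sense();R=Ro.from_rotvec(s["eef_rot"]).as_matrix();g=s["ee_pos"]-18.7*R[:,2]
p=onz("top",(150+221/4,150+258/4),116);v=p-H;print(p,np.hypot(v[0],v[1]),np.arctan2(v[1],v[0])-np.arctan2(r0[1],r0[0]))
q=p.copy();q[2]=g[2];print("rod rel grasp in tool",R.T@(q-g))
print(s["wrist_force"],s["ft_torque"])
```

```text
[546.555434 158.142707 116.      ] 159.6205030660219 0.836773507641428
rod rel grasp in tool [-1.46559195  8.2749471   2.32347327]
[-4.51923035 14.13047803 -4.41218241] [2.24758782 1.45505821 1.15917223]
```

The rod has slid about 8 mm forward in the pads, because my path ran outside the arc. I'll pull the path back onto the radius as I go on.

Request:
step_arm([
  [[0.3,0,0],[-0.016,-0.001,-0.002],-1],
  [[0.4,0,0],[-0.014,-0.005,-0.002],-1],
  [[0.4,0,0],[-0.014,-0.006,-0.001],-1],
], grip_force=70)

```text
t: 17.77
ee_pos: [511.3, 143.7, 65.7]
eef_rot: [2.414, 1.947, 0.12]
wrist_force: [-21.1, 21.0, 12.6]
width: 10.1
```

```bash
cat >> h.py <<'E'
def rod(im,zz=116):
    h=cv2.cvtColor(im[:,:,::-1].copy(),cv2.COLOR_BGR2HSV);m=cv2.inRange(h,np.array((5,190,130)),np.array((14,255,255)))
    m[:, :150]=0;m[:,300:]=0;m[280:]=0;m[:150]=0
    n,l,st,c=cv2.connectedComponentsWithStats(m)
    for i in range(1,n):
        if st[i,4]>=6:
            p=onz("top",c[i],zz);v=p-H;s=sense();R=Ro.from_rotvec(s["eef_rot"]).as_matrix();g=s["ee_pos"]-18.7*R[:,2]
            q=p.copy();q[2]=g[2];print("rod",st[i],c[i].round(1),p.round(1),"rad %.1f phi %.3f"%(np.hypot(*v[:2]),(np.arctan2(v[1],v[0])-np.arctan2(r0[1],r0[0]))%6.283),"in tool",(R.T@(q-g)).round(1))
E
sed -i 's/GZ=90/GZ=86.5/' h.py
python3 - <<'E'
from h import *
plan(0.08,7)
im=read_camera("top");crop(im,150,150,270,270,4,"pics/top18.png");rod(im)
E
```

```text
t 17.77 phi 1.064 rad 172.3 z 84.3 lean 4.9 w 10.1 F [-21.1  21.   12.6]
f 1.14 [[0.48, -0.25, 0.18], [-0.0227, 0.0041, -0.0032]]
f 1.22 [[0.04, 0.0, 0.0], [-0.0148, -0.0062, -0.0]]
f 1.30 [[0.0, 0.0, 0.0], [-0.0152, -0.0049, 0.0]]
f 1.38 [[0.0, 0.0, 0.0], [-0.0156, -0.0037, 0.0]]
f 1.46 [[0.0, 0.0, 0.0], [-0.0158, -0.0024, 0.0]]
f 1.54 [[0.0, 0.0, 0.0], [-0.016, -0.0011, 0.0]]
f 1.62 [[0.0, 0.0, 0.0], [-0.016, 0.0001, 0.0]]
```

View pics/top18.png

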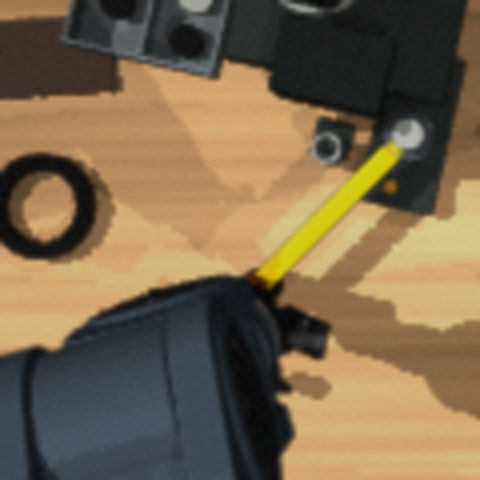

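The rod is squeezing out at the pads' front edge (width down to 10). Regrasping quickly: loosen, push the pads forward past the rod, and turn the jaws towards the swing direction.

Request:
step_arm([
  [[0.2,0,0.6],[0,0.022,0],-0.5],
  [[0.1,0,0.9],[0,0.005,0],-1],
  [[0,0,0],[0,0,0],-1],
])

```text
t: 18.2
ee_pos: [529.6, 139.8, 65.6]
eef_rot: [-2.642, -1.677, -0.074]
wrist_force: [0.4, -0.4, 0.3]
width: -0.0
```

Run:
```python
from h import *
plan(0.08,1)
im=read_camera("top");crop(im,150,150,270,270,4,"pics/top19.png");rod(im)
im=read_camera("side");crop(im,200,180,340,320,4,"pics/side19.png")
```

```text
t 18.20 phi 0.999 rad 155.7 z 84.3 lean 2.8 w -0.0 F [ 0.4 -0.4  0.3]
f 1.08 [[-0.32, -0.25, -1.33], [-0.0137, -0.009, -0.0036]]
rod [193 184   5   6  26] [195.  186.5] [626.6 186.6 116. ] rad 161.3 phi 0.301 in tool [84.3 68.5  5. ]
```

View pics/top19.png

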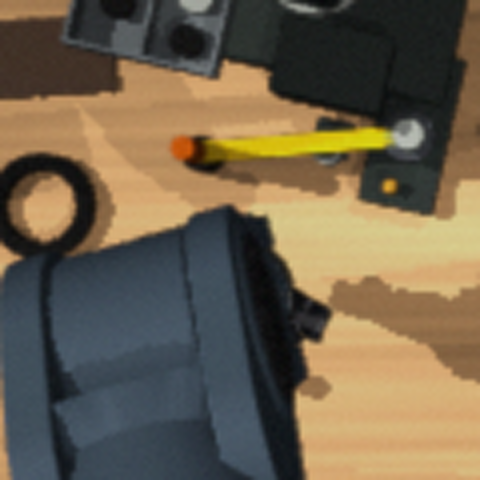

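View pics/side19.png

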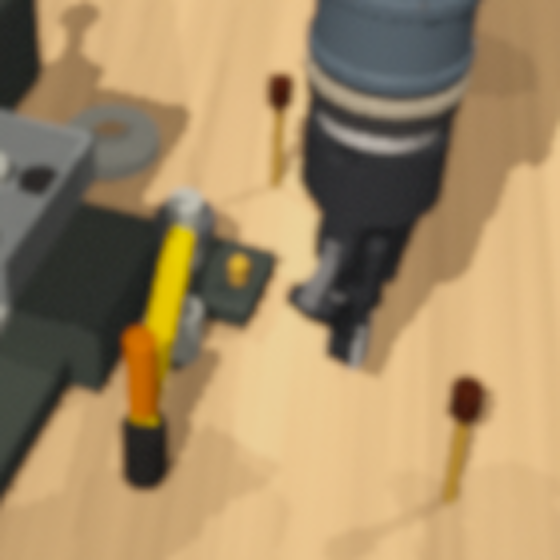

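The leg slipped off and swung back; nothing else moved. Regrasping it in the leaned pose, this time following the arc more closely with pauses.

Request:
step_arm([
  [[0,0,-0.5],[0,0,-0.05],1],
  [[-0.5,0,-1],[0,0,-0.06],1],
  [[-0.9,0,0],[0.02,0.01,-0.02],1],
  [[-0.9,0,0],[0.03,0.02,0],1],
  [[-0.9,0,0],[0.015,0.02,0],1],
  [[-0.9,0,0],[0,0,0],1],
  [[0,0,0],[0,0,0],1],
])

```text
t: 19.18
ee_pos: [571.1, 180.3, 186.5]
eef_rot: [2.001, 1.636, 0.598]
wrist_force: [-0.5, -0.1, -0.1]
width: 85.2
```

Run:
```python
from h import *
G=[673.5,181.5,90];Rt=lean(42)
to(gp(G,Rt,80),Rt)
im=read_camera("top");crop(im,150,130,270,250,4,"pics/top20.png");rod(im)
```

```text
t 19.18 pos [571.1 180.3 186.5] R [[0.188, 0.77, 0.61], [0.982, -0.167, -0.092], [0.031, 0.616, -0.787]] w 85.2 F [-0.5 -0.1 -0.1]
need mm [21.  14.9 77.3] shares [0.0262 0.0186 0.0966] rows 1.3570983033648099
turn shares [-0.46 -0.38  0.13]
rod [194 168   6   5  20] [196.2 170.2] [673.  182.8 116. ] rad 161.7 phi 0.012 in tool [21.  85.6 68. ]
```

View pics/top20.png

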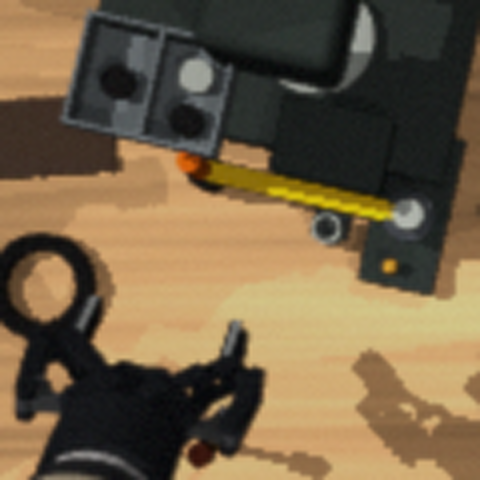

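Request:
step_arm([
  [[-0.46,-0.38,0.13],[0.013,0.01,0.03],1],
  [[0,0,0],[0.013,0.005,0.04],1],
  [[0,0,0],[0,0,0.015],1],
  [[0,0,0],[0,0,0],1],
])

```text
t: 19.73
ee_pos: [636.5, 191.6, 148.5]
eef_rot: [1.97, 1.541, 0.597]
wrist_force: [0.2, 0.3, -0.3]
width: 85.6
```

Run:
```python
from h import *
G=[673.5,181.5,90];Rt=lean(42)
to(gp(G,Rt,40),Rt)
```

```text
t 19.73 pos [636.5 191.6 148.5] R [[0.24, 0.72, 0.651], [0.971, -0.18, -0.158], [0.004, 0.67, -0.743]] w 85.6 F [ 0.2  0.3 -0.3]
need mm [ -1.1 -10.6  47.8] shares [-0.0014 -0.0133  0.0598] rows 0.8164381195948713
turn shares [ 0.01 -0.02 -0.02]
```

Request:
step_arm([
  [[0,0,0],[-0.001,-0.013,0.025],1],
  [[0,0,0],[0,0,0.03],1],
  [[0,0,0],[0,0,0.005],1],
  [[0,0,0],[0,0,0],1],
])

```text
t: 20.23
ee_pos: [661.3, 184.3, 109.3]
eef_rot: [1.972, 1.539, 0.6]
wrist_force: [0.3, 0.1, -0.6]
width: 85.4
```

Run:
```python
from h import *
G=[673.5,181.5,90];Rt=lean(42)
to(gp(G,Rt,0),Rt)
```

```text
t 20.23 pos [661.3 184.3 109.3] R [[0.241, 0.719, 0.652], [0.971, -0.183, -0.157], [0.006, 0.671, -0.742]] w 85.4 F [ 0.3  0.1 -0.6]
need mm [-0.  -3.7 41.4] shares [-0.     -0.0047  0.0518] rows 0.6934484423544091
turn shares [ 0.01 -0.02 -0.04]
```

Request:
step_arm([
  [[0,0,0],[0,-0.004,0.02],1],
  [[0,0,0],[0,-0.001,0.022],1],
  [[0,0,0],[0,0,0.009],1],
  [[0,0,0],[0,0,0.001],0.5],
  [[0,0,0],[0,0,0],-0.3],
  [[0,0,0],[0,0,0],-1],
  [[0,0,0],[0,0,0],-1],
  [[0,0,0],[0,0,0],-1],
  [[0,0,0],[0,0,0],-1],
], grip_force=60)

```text
t: 21.35
ee_pos: [686.7, 178.6, 75.5]
eef_rot: [1.971, 1.539, 0.601]
wrist_force: [0.9, -0.7, -1.6]
width: 16.7
```

```bash
sed -i 's/GZ=86.5/GZ=90/' h.py
python3 - <<'E'
from h import *
G=[673.5,181.5,90];Rt=lean(42)
to(gp(G,Rt,0),Rt)
plan(0.08,4)
E
```

```text
t 21.35 pos [686.7 178.6  75.5] R [[0.24, 0.718, 0.653], [0.971, -0.182, -0.156], [0.007, 0.671, -0.741]] w 16.7 F [ 0.9 -0.7 -1.6]
need mm [-0.3 -0.4 -1.2] shares [-0.0004 -0.0005 -0.0014] rows 0.0207867765517142
turn shares [ 0.02 -0.03 -0.04]
t 21.35 phi 0.000 rad 160.7 z 89.4 lean 42.2 w 16.7 F [ 0.9 -0.7 -1.6]
f 0.08 [[0.02, -0.03, -0.04], [-0.0015, -0.0114, -0.0113]]
f 0.16 [[0.0, 0.0, 0.0], [-0.0018, -0.0118, -0.0106]]
f 0.24 [[0.0, 0.0, 0.0], [-0.0031, -0.0117, -0.0105]]
f 0.32 [[0.0, 0.0, 0.0], [-0.0044, -0.0114, -0.0103]]
```

Request:
step_arm([
  [[0,0,0],[-0.002,-0.011,-0.01],-1],
  [[0,0,0],[-0.002,-0.011,-0.01],-1],
  [[0,0,0],[-0.004,-0.011,-0.01],-1],
  [[0,0,0],[-0.005,-0.011,-0.01],-1],
  [[0,0,0],[0,0,0],-1],
])

```text
t: 21.98
ee_pos: [635.6, 183.4, 75.4]
eef_rot: [1.97, 1.545, 0.607]
wrist_force: [1.5, -1.5, -2.1]
width: 16.1
```

Run:
```python
from h import *
plan(0.08,4)
im=read_camera("top");rod(im)
```

```text
t 21.98 phi 0.321 rad 161.0 z 89.2 lean 42.1 w 16.1 F [ 1.5 -1.5 -2.1]
f 0.40 [[0.02, -0.08, -0.03], [-0.007, -0.0102, -0.0106]]
f 0.48 [[0.52, -0.0, -0.0], [-0.0068, -0.0126, -0.0098]]
f 0.56 [[0.52, 0.0, 0.0], [-0.0079, -0.0129, -0.0085]]
f 0.64 [[0.52, 0.0, 0.0], [-0.009, -0.0129, -0.0073]]
rod [193 184   6   6  26] [195.3 186.8] [625.8 185.8 116. ] rad 160.5 phi 0.306 in tool [0.1 1.5 1.4]
```

Request:
step_arm([
  [[0,-0.05,0],[-0.008,-0.01,-0.01],-1],
  [[0.45,0,0],[-0.008,-0.012,-0.01],-1],
  [[0.45,0,0],[-0.01,-0.012,-0.009],-1],
  [[0,0,0],[0,0,0],-1],
])

```text
t: 22.52
ee_pos: [593.7, 177.6, 72.8]
eef_rot: [2.075, 1.637, 0.51]
wrist_force: [-0.5, -0.6, -2.3]
width: 16.3
```

Run:
```python
from h import *
plan(0.08,4)
im=read_camera("top");rod(im)
```

```text
t 22.52 phi 0.570 rad 162.7 z 88.3 lean 33.7 w 16.3 F [-0.5 -0.6 -2.3]
f 0.65 [[0.66, -0.11, 0.01], [-0.0121, -0.0107, -0.0083]]
f 0.73 [[0.52, 0.0, -0.0], [-0.0101, -0.0128, -0.0059]]
f 0.81 [[0.52, 0.0, 0.0], [-0.0111, -0.0124, -0.0047]]
f 0.89 [[0.52, -0.0, -0.0], [-0.012, -0.0119, -0.0035]]
rod [195 197   6   6  30] [197.6 199.6] [589.1 179.4 116. ] rad 160.7 phi 0.539 in tool [0.8 4.2 2.8]
```

```bash
cat >> h.py <<'E'
def yawf(f): return float(np.interp(f,[.55,.95,1.57],[0,-.55,0]))
def plan2(df,n,f=None,rad=160,gz=88.5):
    s=sense();R=Ro.from_rotvec(s["eef_rot"]);M=R.as_matrix();T=s["ee_pos"];g=T-18.7*M[:,2]
    v=(g-H)[:2];fm=np.arctan2(v[1],v[0])-np.arctan2(r0[1],r0[0]);f=fm if f is None else f
    print("t %.2f"%s["t"],"phi %.3f rad %.1f z %.1f"%(fm,np.linalg.norm(v),g[2]),"lean",np.degrees(np.arccos(-M[2,2])).round(1),"toolx ang %.1f"%np.degrees(np.arctan2(M[1,0],M[0,0])),"w %.1f"%s["width"],"F",s["wrist_force"].round(1))
    for i in range(n):
        f+=df;Rt=lean(ldeg(f),yawf(f));G=H+Ro.from_rotvec([0,0,f]).apply(r0)*rad/160+[0,0,gz];Tt=gp(G,Rt)
        d=R.inv().apply(Tt-T)/800;tr=(R.inv()*Rt).as_rotvec()/.15
        print("f %.2f"%f,[tr.round(2).tolist(),d.round(4).tolist()]);R,T=Rt,Tt
E
python3 - <<'E'
from h import *
plan2(0.07,4)
E
```

```text
t 22.57 phi 0.569 rad 162.6 z 88.4 lean 33.7 toolx ang 76.7 w 16.1 F [-2.2  3.8 -3.1]
f 0.64 [[0.59, -0.53, 0.7], [-0.0122, -0.0103, -0.0059]]
f 0.71 [[0.46, -0.29, 0.57], [-0.0109, -0.0103, -0.0048]]
f 0.78 [[0.46, -0.25, 0.59], [-0.0122, -0.009, -0.0034]]
f 0.85 [[0.46, -0.21, 0.61], [-0.0133, -0.0073, -0.0022]]
```

Request:
step_arm([
  [[0.55,-0.45,0.65],[-0.013,-0.009,-0.006],-1],
  [[0.46,-0.29,0.57],[-0.012,-0.009,-0.005],-1],
  [[0,0,0],[0,0,0],-1],
])

```text
t: 22.95
ee_pos: [570.3, 169.3, 71.1]
eef_rot: [2.345, 1.477, 0.333]
wrist_force: [-1.2, -0.7, 0.6]
width: 16.3
```

Run:
```python
from h import *
plan2(0.07,3)
im=read_camera("top");rod(im)
crop(im,150,150,270,270,4,"pics/top21.png")
```

```text
t 22.95 phi 0.703 rad 163.7 z 88.1 lean 24.3 toolx ang 64.6 w 16.3 F [-1.2 -0.7  0.6]
f 0.77 [[0.36, -0.35, 0.61], [-0.0152, -0.0054, -0.0026]]
f 0.84 [[0.46, -0.21, 0.61], [-0.0132, -0.0074, -0.0023]]
f 0.91 [[0.46, -0.17, 0.62], [-0.0139, -0.0055, -0.0013]]
rod [198 205   6   5  27] [200.6 207.1] [567.8 171.2 116. ] rad 160.6 phi 0.681 in tool [0.8 4.2 1.9]
```

View pics/top21.png

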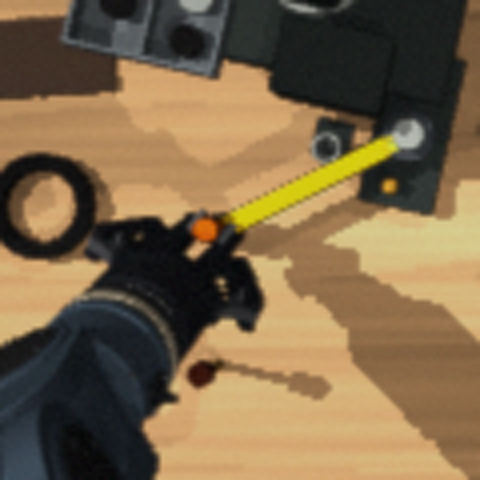

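Request:
step_arm([
  [[0.4,-0.3,0.6],[-0.015,-0.005,-0.003],-1],
  [[0.46,-0.2,0.6],[-0.014,-0.006,-0.002],-1],
  [[0,0,0],[0,0,0],-1],
])

```text
t: 23.38
ee_pos: [548.5, 160.0, 69.6]
eef_rot: [2.58, 1.304, 0.202]
wrist_force: [1.2, -0.8, -1.5]
width: 16.1
```

Run:
```python
from h import *
plan2(0.07,3)
im=read_camera("top");rod(im)
crop(im,150,150,270,270,4,"pics/top22.png")
```

```text
t 23.38 phi 0.833 rad 164.8 z 87.6 lean 16.1 toolx ang 53.7 w 16.1 F [ 1.2 -0.8 -1.5]
f 0.90 [[0.26, -0.25, 0.58], [-0.0162, 0.0007, -0.001]]
f 0.97 [[0.46, -0.06, 0.29], [-0.014, -0.0037, -0.0006]]
f 1.04 [[0.46, 0.06, -0.41], [-0.0138, -0.0021, -0.0001]]
rod [203 211   5   5  16] [205.2 212.8] [551.5 158.1 116. ] rad 156.9 phi 0.811 in tool [0.5 8.3 2.4]
```

View pics/top22.png

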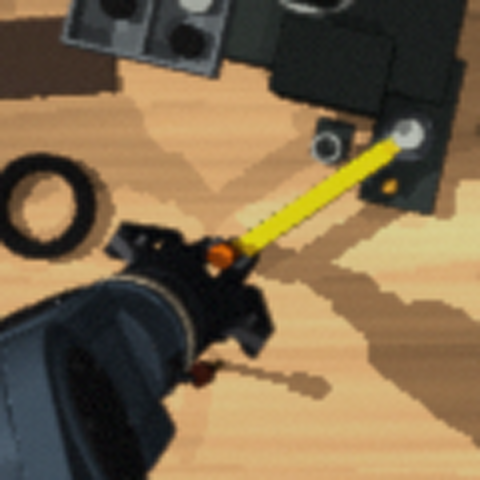

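Request:
step_arm([
  [[0.26,-0.2,0.6],[-0.014,0.003,-0.001],-1],
  [[0.4,-0.1,0.4],[-0.014,-0.001,-0.001],-1],
  [[0,0,0],[0,0,0],-1],
])

```text
t: 23.8
ee_pos: [531.0, 146.8, 69.0]
eef_rot: [2.76, 1.144, 0.106]
wrist_force: [-3.0, 4.4, 1.4]
width: 16.1
```

Run:
```python
from h import *
plan2(0.07,3)
im=read_camera("top");rod(im)
crop(im,150,150,270,270,4,"pics/top23.png")
im=read_camera("side");crop(im,200,180,340,320,4,"pics/side23.png")
```

```text
t 23.80 phi 0.959 rad 163.1 z 87.4 lean 9.6 toolx ang 45.1 w 16.1 F [-3.   4.4  1.4]
f 1.03 [[0.33, 0.01, -0.43], [-0.0142, 0.0023, -0.0009]]
f 1.10 [[0.46, 0.03, -0.41], [-0.0139, -0.002, -0.0001]]
f 1.17 [[0.33, 0.01, -0.41], [-0.014, -0.0015, -0.0]]
```

View pics/top23.png

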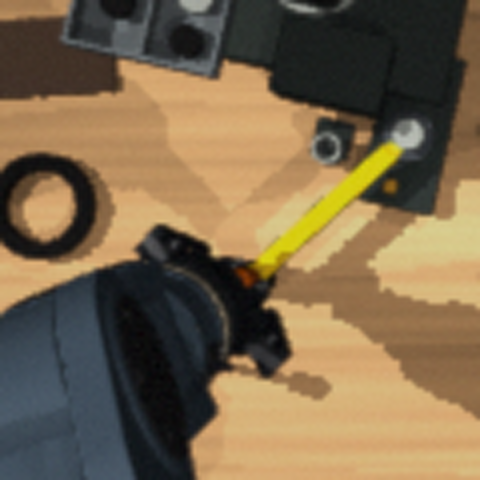

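View pics/side23.png

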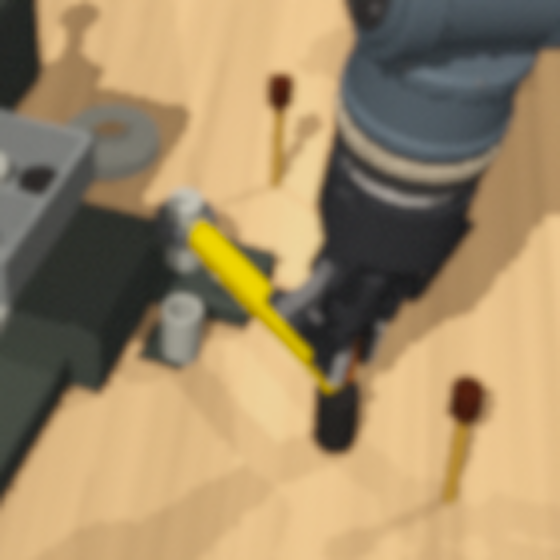

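Request:
step_arm([
  [[0.33,0,-0.4],[-0.014,0.004,0],-1],
  [[0.4,0,-0.4],[-0.014,-0.001,0],-1],
  [[0,0,0],[0,0,0],-1],
])

```text
t: 24.28
ee_pos: [514.6, 131.2, 68.5]
eef_rot: [2.772, 1.37, 0.03]
wrist_force: [-4.0, 4.3, 1.9]
width: 16.4
```

Run:
```python
from h import *
plan2(0.07,4)
```

```text
t 24.27 phi 1.099 rad 161.5 z 87.1 lean 3.1 toolx ang 52.6 w 16.4 F [-4.   4.3  1.9]
f 1.17 [[0.35, 0.04, -0.37], [-0.014, 0.0003, -0.0016]]
f 1.24 [[0.0, 0.0, -0.41], [-0.014, -0.0002, 0.0]]
f 1.31 [[0.0, 0.0, -0.41], [-0.014, -0.0001, 0.0]]
f 1.38 [[0.0, 0.0, -0.41], [-0.014, -0.0, 0.0]]
```

Request:
step_arm([
  [[0.3,0,-0.4],[-0.015,0.002,0],-1],
  [[0,0,-0.4],[-0.014,0.001,0],-1],
  [[0,0,-0.4],[-0.014,0,0],-1],
  [[0,0,0],[0,0,0],-1],
])

```text
t: 24.78
ee_pos: [494.8, 103.4, 68.5]
eef_rot: [2.664, 1.652, 0.001]
wrist_force: [-2.3, 7.0, -2.6]
width: 15.9
```

Run:
```python
from h import *
plan2(0.07,4)
im=read_camera("side");crop(im,200,150,340,290,4,"pics/side24.png")
```

```text
t 24.77 phi 1.311 rad 160.9 z 87.2 lean 0.4 toolx ang 63.6 w 15.9 F [-2.3  7.  -2.6]
f 1.38 [[0.04, 0.02, -0.35], [-0.014, 0.0008, -0.0015]]
f 1.45 [[0.0, 0.0, -0.41], [-0.014, 0.0001, 0.0]]
f 1.52 [[0.0, 0.0, -0.41], [-0.014, 0.0002, 0.0]]
f 1.59 [[0.0, 0.0, -0.29], [-0.014, 0.0003, -0.0]]
```

View pics/side24.png

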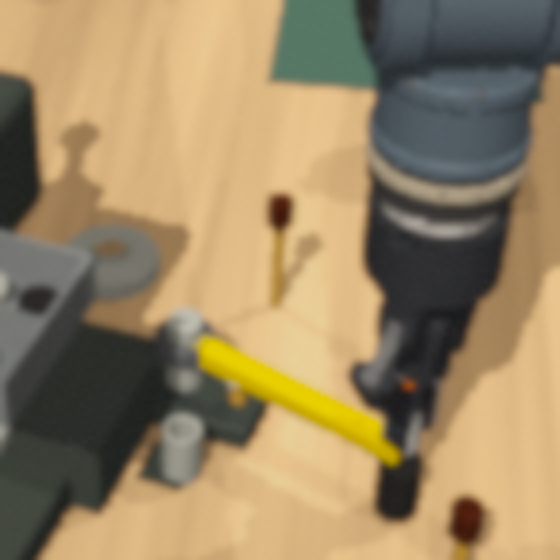

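Request:
step_arm([
  [[0,0,-0.4],[-0.014,0.001,0],-1],
  [[0,0,-0.4],[-0.014,0,0],-1],
  [[0,0,-0.4],[-0.012,0,0],-1],
  [[0,0,-0.3],[-0.008,0,0],-1],
  [[0,0,0],[0,0,0],-1],
])

```text
t: 25.45
ee_pos: [480.4, 66.7, 68.4]
eef_rot: [2.444, 1.951, 0.004]
wrist_force: [-2.6, 0.6, -0.1]
width: 16.1
```

Run:
```python
from h import *
plan2(0.03,2)
im=read_camera("top");crop(im,150,150,270,270,4,"pics/top25.png")
```

```text
t 25.45 phi 1.557 rad 160.7 z 87.1 lean 0.8 toolx ang 77.2 w 16.1 F [-2.6  0.6 -0.1]
f 1.59 [[0.09, 0.05, 0.11], [-0.0059, 0.0004, -0.0017]]
f 1.62 [[0.0, 0.0, 0.0], [-0.006, 0.0002, 0.0]]
```

View pics/top25.png

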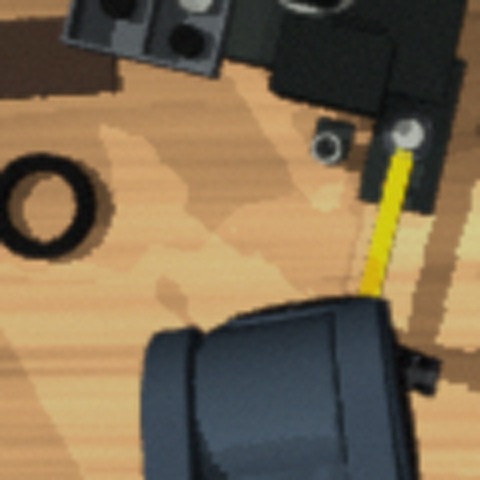

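Request:
step_arm([
  [[0,0,0],[-0.006,0,0],-1],
  [[0,0,0],[-0.004,0,0],-1],
])

```text
t: 25.75
ee_pos: [478.3, 60.5, 68.3]
eef_rot: [2.446, 1.952, 0.006]
wrist_force: [-4.1, 7.3, 0.7]
width: 16.2
```

Run:
```python
from h import *
plan2(0.03,1)
```

```text
t 25.75 phi 1.598 rad 161.3 z 87.0 lean 0.7 toolx ang 77.2 w 16.2 F [-4.1  7.3  0.7]
f 1.63 [[0.08, 0.03, 0.11], [-0.0059, 0.0014, -0.0019]]
```

Force rises at about 1.59: the stop. Letting go and lifting straight up.

Request:
step_arm([
  [[0,0,0],[0,0,0],-1],
  [[0,0,0],[0,0,0],0],
  [[0,0,0],[0,0,0],1],
  [[0,0,0],[0,0,0],1],
  [[0,0,0],[0,0,0],1],
])

```text
t: 26.38
ee_pos: [480.6, 60.4, 68.7]
eef_rot: [2.445, 1.947, 0.01]
wrist_force: [-0.9, 0.2, 0.7]
width: 84.9
```

Run:
```python
from h import *
plan2(0.03,1)
im=read_camera("side");crop(im,200,120,340,260,4,"pics/side26.png")
```

```text
t 26.38 phi 1.595 rad 159.1 z 87.4 lean 1.0 toolx ang 77.0 w 84.9 F [-0.9  0.2  0.7]
f 1.62 [[0.11, 0.03, 0.1], [-0.0059, -0.0014, -0.0013]]
```

View pics/side26.png

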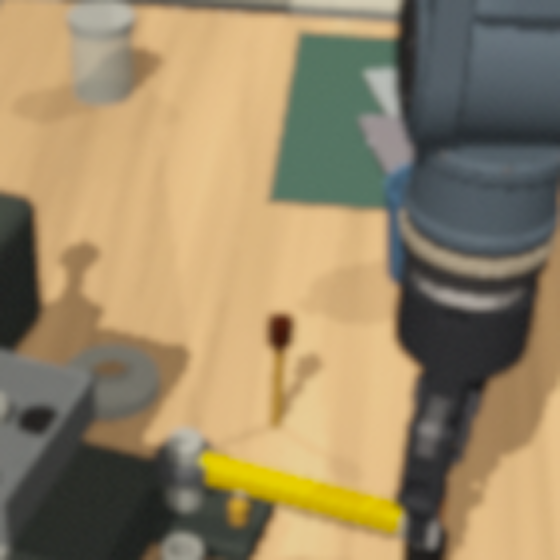

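Request:
step_arm([
  [[0,0,0],[0,0,-0.02],1],
  [[0,0,0],[0,0,-0.05],1],
  [[0,0,0],[0,0,-0.06],1],
  [[0,0,0],[0,0,-0.06],1],
  [[0,0,0],[0.05,-0.03,0],1],
  [[0,0,0],[0.06,-0.03,0],1],
  [[0,0,0],[0.07,-0.03,0],1],
  [[0,0,0],[0.07,-0.02,0],1],
  [[0,0,0],[0.05,0,0],1],
  [[0,0,0],[0,0,0],1],
])

```text
t: 27.68
ee_pos: [446.7, 322.4, 223.7]
eef_rot: [2.448, 1.941, 0.015]
wrist_force: [1.3, 0.2, 0.6]
width: 85.7
```

Run:
```python
from h import *
plan2(0.03,1)
a=read_camera("side");cv2.imwrite("pics/side27.png",a[:,:,::-1])
im=read_camera("top");cv2.imwrite("pics/top27.png",im[:,:,::-1]);rod(im)
```

```text
t 27.68 phi 0.813 rad 352.1 z 242.4 lean 1.1 toolx ang 76.8 w 85.7 F [1.3 0.2 0.6]
f 0.84 [[-1.84, -0.42, 2.73], [-0.1742, 0.1697, 0.1952]]
rod [236 235   6   6  29] [238.8 237.2] [481.1  63.9 116. ] rad 159.1 phi 1.573 in tool [-241.2   93.1    2.8]
```

View pics/side27.png

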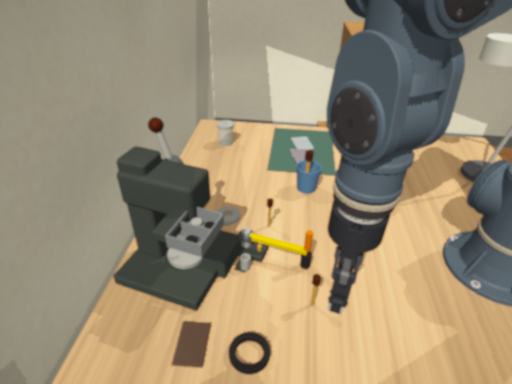

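View pics/top27.png

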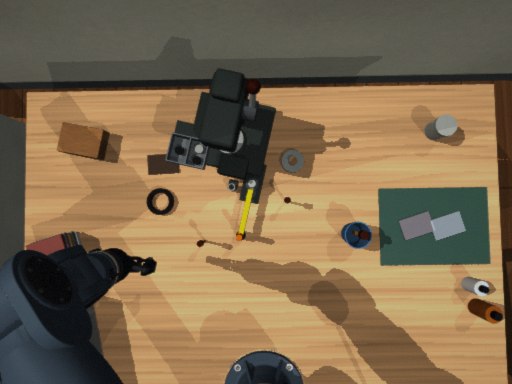

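Run:
```python
from bench import *
print(job_done(),sense()["t"],sense()["wrist_force"])
```

```text
the job is handed in; nothing more can be done
the job is handed in; nothing more can be done
```

The press is ready and the job is handed in, at about 28 s of the 61 s. The transit pin stands knob up in the blue cup, and the yellow leg is fully out and stays out by itself.

- **Pin:** I drew it up out of the sleeve, carried it to the cup and let go. The last pictures from both cameras show it standing in the cup, knob up.
- **Leg, first try:** my path ran outside the arc, so the grip slid out of the pads and the leg sprang back to folded. Nothing else moved.
- **Leg, second try:** I regrasped it, followed the arc with pauses, went through the detent and pushed until the force rose at the stop. About 1.3 s after letting go, the top camera put the leg at 1.573 rad at 159 mm radius (160 is nominal).
- **Other things:** the tire, wheel, window insert and the two smaller pins look unmoved in the last pictures. The gripper is open and well clear, and the wrist force is about 1 N.
- **Checks that disagreed:**
  - The two-view height of the cup rim came out at 79 mm against the stated 85 mm.
  - The gripper's opening read about 1 to 2 mm under the knob and rod sizes.
  - The tool pose read 1.60 rad while pressing at the stop, against 1.573 from the camera, which fits the rod sitting slightly off centre in the pads.
  - The state printed after hand-in returned only the "handed in" message, so there is no reading after that moment.

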